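Check sprung contact probes, case the sound ones and book the case in

TASK

Press the tip of each contact probe against the steel angle plate to feel its spring: lay the firm ones flat in the case and the soft, worn-out ones in the steel tray. When all are sorted, shut the case, take the scanner, hold it steady with its beam on the label on the lid for a good second, and put it back in its cradle the way it was. Leave the vials, the beaker and the timer alone.

Things in the scene. Friction and masses are not known exactly. Their poses are not given: they have to be found in the camera images.
- probe_1: Loose sprung contact probe, lying; all look alike; may be absent. Grey square housing 76 x 26 x 26 mm, a 15 mm round socket 10 mm long behind it, a sprung steel tip with a 14 mm disc in front; about 0.1 kg. Origin in the middle of the housing, 13 mm from its side faces; x points to the tip, the disc's flat end is 64 mm ahead of the origin when relaxed. It can lie on any side.
- probe_1_tip (a joint): How far that probe's tip is pushed in, m: 0 relaxed, 0.012 at the stop; it springs back. Pushing it in by 6 mm takes about 8 to 10 N on a sound (firm) probe, about 2 to 2.5 N on a worn (soft) one. At rest a firm spring holds the tip 0.03 mm farther out (beyond -0.000035) than a soft one, too little to see or read: only pressing tells.
- probe_2: Loose sprung contact probe, lying; all look alike; may be absent. Grey square housing 76 x 26 x 26 mm, a 15 mm round socket 10 mm long behind it, a sprung steel tip with a 14 mm disc in front; about 0.1 kg. Origin in the middle of the housing, 13 mm from its side faces; x points to the tip, the disc's flat end is 64 mm ahead of the origin when relaxed. It can lie on any side.
- probe_2_tip (a joint): How far that probe's tip is pushed in, m: 0 relaxed, 0.012 at the stop; it springs back. Pushing it in by 6 mm takes about 8 to 10 N on a sound (firm) probe, about 2 to 2.5 N on a worn (soft) one. At rest a firm spring holds the tip 0.03 mm farther out (beyond -0.000035) than a soft one, too little to see or read: only pressing tells.
- probe_3: Loose sprung contact probe, lying; all look alike; may be absent. Grey square housing 76 x 26 x 26 mm, a 15 mm round socket 10 mm long behind it, a sprung steel tip with a 14 mm disc in front; about 0.1 kg. Origin in the middle of the housing, 13 mm from its side faces; x points to the tip, the disc's flat end is 64 mm ahead of the origin when relaxed. It can lie on any side.
- probe_3_tip (a joint): How far that probe's tip is pushed in, m: 0 relaxed, 0.012 at the stop; it springs back. Pushing it in by 6 mm takes about 8 to 10 N on a sound (firm) probe, about 2 to 2.5 N on a worn (soft) one. At rest a firm spring holds the tip 0.03 mm farther out (beyond -0.000035) than a soft one, too little to see or read: only pressing tells.
- probe_4: Loose sprung contact probe, lying; all look alike; may be absent. Grey square housing 76 x 26 x 26 mm, a 15 mm round socket 10 mm long behind it, a sprung steel tip with a 14 mm disc in front; about 0.1 kg. Origin in the middle of the housing, 13 mm from its side faces; x points to the tip, the disc's flat end is 64 mm ahead of the origin when relaxed. It can lie on any side.
- probe_4_tip (a joint): How far that probe's tip is pushed in, m: 0 relaxed, 0.012 at the stop; it springs back. Pushing it in by 6 mm takes about 8 to 10 N on a sound (firm) probe, about 2 to 2.5 N on a worn (soft) one. At rest a firm spring holds the tip 0.03 mm farther out (beyond -0.000035) than a soft one, too little to see or read: only pressing tells.
- probe_5: Loose sprung contact probe, lying; all look alike; may be absent. Grey square housing 76 x 26 x 26 mm, a 15 mm round socket 10 mm long behind it, a sprung steel tip with a 14 mm disc in front; about 0.1 kg. Origin in the middle of the housing, 13 mm from its side faces; x points to the tip, the disc's flat end is 64 mm ahead of the origin when relaxed. It can lie on any side.
- probe_5_tip (a joint): How far that probe's tip is pushed in, m: 0 relaxed, 0.012 at the stop; it springs back. Pushing it in by 6 mm takes about 8 to 10 N on a sound (firm) probe, about 2 to 2.5 N on a worn (soft) one. At rest a firm spring holds the tip 0.03 mm farther out (beyond -0.000035) than a soft one, too little to see or read: only pressing tells.
- plate: Fixed steel angle plate to press probes against: upright face 110 mm wide, 85 mm high, its foot behind it, away from the robot. Origin at bench level in the middle of the front face; x points into the face (the way to press), y along it.
- case: Fixed grey case with a hinged lid for the firm probes, outside 157 mm (x) by 196 mm (y) by 48 mm high, walls and floor 6 mm. Origin under its centre at bench level; the hinge is on its +x wall. Up to three probes lie in it side by side along its x, 54 mm apart, flat on the floor; one lying on another keeps the lid from closing.
- case_lid (a joint): Lid angle, rad: 0 shut, 1.6 to 1.8 at the start (standing open, leaning back from the robot). The stiff hinge (0.3 N m) keeps it wherever it is left: push it over and down all the way. Hinge axis 78.5 mm along the case's x, 49 mm above the bench; the lid is 157 mm from hinge to free edge, 196 mm wide, 10 mm thick, its inner face on the axis.
- lid_edge (a point): Middle of the lid's free edge on its outer face (the top when shut).
- label (a point): Centre of the 44 mm square code label on the lid's outer face, 78.5 mm from the hinge. It lies on top, 60 mm above the bench, when the lid is shut. The code reads from any side.
- tray: Fixed shallow open steel tray for worn probes, outside 152 mm (x) by 154 mm (y), 28 mm high, walls and floor 3 mm. Origin under its centre at bench level. Two probes lie in it side by side along x, 70 mm apart.
- scanner: Code scanner, a white bar with a bent head, loose in its cradle, 0.2 kg; handle 110 mm long, 36 mm wide, 28 mm high. Origin half-way up the handle, 5 mm ahead of its middle, where it is gripped; x points to the head, z up. No trigger: it reads by itself.
- scanner_window (a point): Middle of the window in the scanner's head, 74 mm ahead of the scanner's origin and 5 mm below it. x is the beam, forward and 45 degrees down while the scanner is level. It reads a label 40 to 150 mm away along the beam.
- cradle_seat (a point): Where the scanner's origin lies when it rests in its fixed black cradle, 44 mm above the bench; x is the way the head points. Two saddles (50 mm behind and 38 mm ahead of this point, each 14 mm long, 44 mm wide between the cheeks, seat 30 mm and cheek tops 43 mm above the bench) leave room for fingers between them.
- vial_1: Standing white vial, 25 x 56 mm; leave alone.
- vial_2: Standing white vial, 25 x 56 mm; leave alone.
- beaker: Standing beaker, 69 x 83 mm; leave alone.
- bench_timer: Bench timer, 72 x 66 x 21 mm; leave alone.

How it is judged:
By the outcome, as a careful person would: the job done as asked, in the order asked, and still so for the second after the job is handed in, with the robot touching nothing.
Of probe_1, probe_2, probe_3, probe_4, probe_5 only 3 to 5 are there at a start; the rules pass over those that are not, and their reading is None.
At some moment in a run one of probe_1, probe_2, probe_3, probe_4, probe_5 may be knocked a few centimetres aside while the robot is not near it.
Once in a run the grip may slacken for a moment while it holds something.
It also fails if it takes over 210 s, if anything falls off the work surface, if the arm or the gripper's body presses on something with over 40 N, if the wrist force passes 120 N, or if a joint passes its speed limit or range.

ROBOT

A 6-joint arm with a two-finger parallel gripper is mounted at the origin on a cart in front of the work surface, level with it; the furniture and walls round the work are solid. World frame = base frame: x ahead of the robot, y to its left, z up, the work surface at z = 0. Lengths are in m, angles in rad, forces in N, time in s.
With the tool pointing down it reaches from about 0.3 to 0.875 m from the base axis. Payload 6.4 kg.
Tool frame: the origin (TCP) lies midway between the tips of the shut fingers; the grasp point (between the pads) lies 19 mm behind it; x points along the fingers, y is the direction in which the jaws open and shut, and the axes are right-handed (so a half turn about x gives the same grasp; the last joint's range is limited). The gripper opens to 85 mm and grips with 20 to 120 N. Pads are 22 mm wide; open, the fingers measure 114 mm over their backs; the gripper's body (76 mm by 85 mm) begins 54 mm behind the grasp point. The pads swing forward as they close: fully open they stand 13 mm farther back than shut.
Start: joints at [1.14, 0.181, 1.607, -0, 1.354, -0.206], TCP at [0.128, 0.561, 0.231] pointing down, gripper open.
Joint ranges: [-2.99, 2.99], [-0.89, 2.07], [0.3, 2.58], [-1.14, 4.28], [0, 2.63], [-3.12, 3.12]. Speed limits (rad/s): [2.57, 2.57, 3.01, 3.14, 3.14, 3.14].

INTERFACE

Orientations are given as a unit quaternion [w, x, y, z].
In Python, from bench import ctrl gives the robot as it stands.
- The arm moves only by the tool step_arm, never from a script. Its argument "motion" is a list of rows, each a list of 7 numbers: the shift along the tool's x, y, z in mm, then the turn, a rotation vector about the tool's x, y, z in degrees, then the closure in counts, from 0 (fully open) to 255 (shut). In form: [[tx, ty, tz, rx, ry, rz, hand], ...]. A call has 1 to 10 rows; each row is the pose to reach, as a shift and turn from the pose commanded when the call began, along the tool's axes at that moment; what a row does not reach only later rows make up. A row lasts 1/8 s, in which the tool goes at most 62.5 mm and 10.7 degrees, less where a joint would pass 70% of its speed; a pose out of reach is approached as far as the arm can. A call with a gripper value outside its range is refused whole. The fingers move at their own pace and stop on an object; the grip force is fixed at half the most. Time passes only in rows, so rows that repeat a pose let the fingers close. It gives the time, the measured TCP pose, the force and the opening at its end, in the units of the state.
- ctrl.get_obs(): the state, without advancing time (a new reading comes with each control period).
- ctrl.camera(name): name is "scene" or "top" or "wrist"; returns (picture, depth): 384x512x3 uint8, red, green, blue; 384x512 float32, m along the optical axis (not along the pixel's ray), 0 where there is no reading.
- ctrl.camera_info(name): a dict with "fx", "fy", "cx", "cy" (pixels), "T" (4x4, takes a point from camera to world coordinates); the wrist camera has in their place "hand_eye" (4x4, takes a point from camera to tool coordinates, whose origin is the TCP and whose axes are the tool frame's). Camera axes: x right, y down, z forward; pixel columns grow to the right and rows downward; lengths in m; the calibration is good to about 2 mm. A picture is of the moment at which its call begins: read the wrist's pose just before it. camera_info takes no time and is no camera call.
- ctrl.hand_in(): hands the job in, once; it reports no verdict.
The state is a dict: "time_s": time; "q": joint angles; "dq": joint speeds; "joint_efforts": joint torques, N m; "eef_pos": TCP position; "eef_rot": TCP orientation; "wrist_force": force on the tool from outside, world axes, zero at the start; "torque": the same for the moment, N m; "opening": opening from 0.0 (shut) to 1.0 (fully open).
Only numpy, scipy, OpenCV 4.12 (cv2) and the standard library are available. Lean on these libraries where they do the work, as an engineer would, in place of code of your own. Each camera call takes 0.05 s, during which the arm holds its last target. There are 200 camera calls.

## Working session

There is one attempt and no reset: what is moved stays moved. The work goes in short steps, Python scripts to look and compute and a tool call to move; the robot and the scene stay as the last step left them, time stands still between calls to the robot, and variables do not carry over. Pictures are saved under pics/ and viewed, about 12 in all and at most 16, crops included, and the job is handed in when it is done.

Besides the shell and the picture viewer there is one more tool, called after ">>>" as a command line: name --pt "numbers of a row" for each row, then --argument value for the rest. step_arm: Moves the arm, as the interface text tells. Its arguments: {"type":"object","properties":{"motion":{"type":"array","items":{"type":"array","items":{"type":"number"}}}},"required":["motion"]}

```bash
ls; mkdir -p pics; python3 - <<'E'
from bench import ctrl
import cv2,numpy as np
o=ctrl.get_obs();print(o)
for n in("top","scene"):
    p,d=ctrl.camera(n);cv2.imwrite(f"pics/{n}0.png",p[:,:,::-1]);np.savez(f"pics/{n}0.npz",p=p,d=d)
    i=ctrl.camera_info(n);print(n,i)
print(ctrl.camera_info("wrist"))
E
```

```text
pics
{'time_s': 0.0, 'q': array([ 1.13970532e+00,  1.81519212e-01,  1.60798223e+00,  2.02631587e-05,
        1.35383715e+00, -2.06264834e-01]), 'dq': array([-7.16249204e-04,  4.29647546e-04,  6.39722210e-05, -7.51842030e-04,
        7.04274521e-04, -4.77974872e-04]), 'joint_efforts': array([ 1.99375005e-03, -4.44883740e+01, -3.51331544e+01, -6.56030784e-05,
        9.05100169e-03,  1.81128691e-06]), 'eef_pos': array([0.12791165, 0.56002996, 0.2304089 ]), 'eef_rot': array([ 0.70244325,  0.07873825,  0.70284334, -0.07990627]), 'wrist_force': array([-0.48801706,  0.24786094,  0.29401153]), 'torque': array([-0.02671542, -0.00597269,  0.05080874]), 'opening': 0.9999076788698175}
top {'fx': 455.0351116916166, 'fy': 455.0351116916166, 'cx': 252.21992742040467, 'cy': 196.3739690271969, 'T': array([[-0.02760654, -0.99574476,  0.08792186,  0.46624738],
       [-0.99958915,  0.02682051, -0.01010922,  0.04000559],
       [ 0.00770809, -0.08816482, -0.99607608,  1.56523764],
       [ 0.        ,  0.        ,  0.        ,  1.        ]])}
scene {'fx': 357.96157672984805, 'fy': 357.96157672984805, 'cx': 263.0782246823759, 'cy': 191.57353106787338, 'T': array([[-0.87439502, -0.35595409,  0.32974236,  0.27024975],
       [-0.48511086,  0.62725878, -0.60927323,  0.59319731],
       [ 0.01003951, -0.69270709, -0.72114915,  0.75993767],
       [ 0.        ,  0.        ,  0.        ,  1.        ]])}
{'fx': 267.27538985079366, 'fy': 267.27538985079366, 'cx': 257.613250214681, 'cy': 189.09174499544338, 'hand_eye': array([[ 5.12046248e-05, -3.19907058e-01,  9.47448928e-01,
        -1.43383839e-01],
       [ 9.99999986e-01, -1.31644412e-04, -9.84945974e-05,
        -5.36687426e-04],
       [ 1.56235474e-04,  9.47448921e-01,  3.19907047e-01,
        -8.35496290e-02],
       [ 0.00000000e+00,  0.00000000e+00,  0.00000000e+00,
         1.00000000e+00]])}
```

```bash
python3 - <<'E'
import cv2
a=cv2.imread("pics/top0.png");cv2.imwrite("pics/top0b.png",cv2.resize(a,(800,600),interpolation=cv2.INTER_CUBIC))
E
```

```text
(no output)
```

View pics/top0b.png

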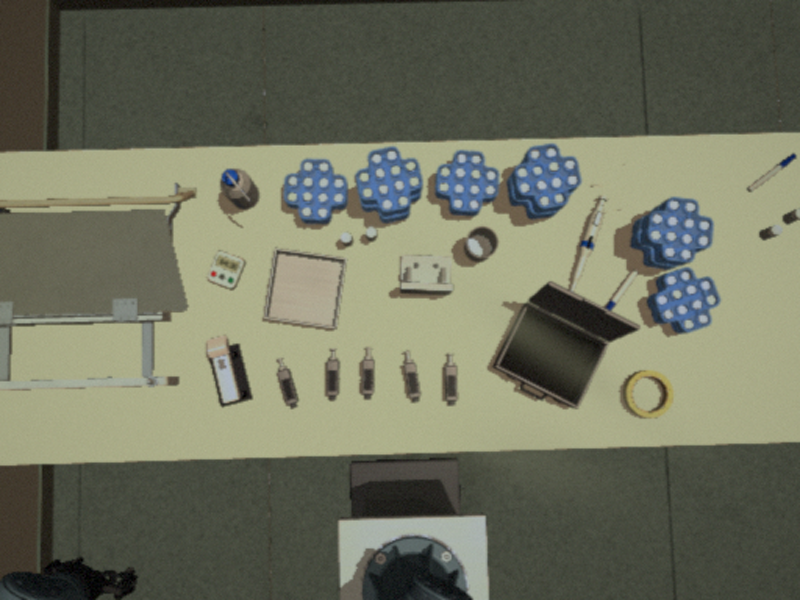

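View pics/scene0.png

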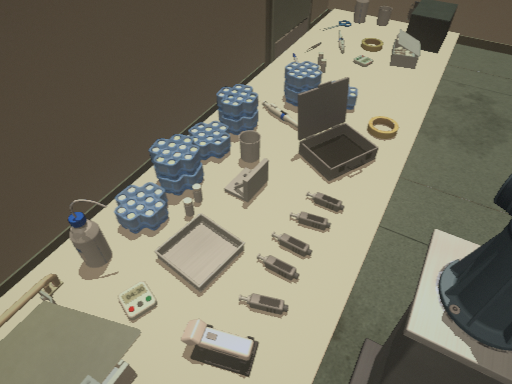

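The top view shows five probes in a row (zoomed pixels (288,382), (332,374), (369,373), (412,376), (451,379)). The plate is at (426,280), the tray at (307,289), the open case at (552,355) and the scanner at (228,370). Next I measure them.

```bash
cat > h.py <<'E'
import numpy as np,cv2
from bench import ctrl
from scipy.spatial.transform import Rotation as Ro
def rot(q): return Ro.from_quat([q[1],q[2],q[3],q[0]]).as_matrix()
def shot(n,save=None):
    o=ctrl.get_obs();p,d=ctrl.camera(n);i=ctrl.camera_info(n)
    if n=="wrist":
        T=np.eye(4);T[:3,:3]=rot(o["eef_rot"]);T[:3,3]=o["eef_pos"];T=T@i["hand_eye"]
    else:T=i["T"]
    if save:cv2.imwrite(f"pics/{save}.png",p[:,:,::-1])
    return p,d,cloud(d,i,T)
def cloud(d,i,T):
    v,u=np.mgrid[:d.shape[0],:d.shape[1]]
    P=np.stack([(u-i["cx"])/i["fx"]*d,(v-i["cy"])/i["fy"]*d,d],-1)
    W=P@T[:3,:3].T+T[:3,3];W[d==0]=np.nan;return W
def comps(W,m,amin=20):
    n,l,s,c=cv2.connectedComponentsWithStats(m.astype(np.uint8),connectivity=8);out=[]
    for k in range(1,n):
        if s[k,4]<amin:continue
        Q=W[l==k];Q=Q[np.isfinite(Q[:,0])]
        r=cv2.minAreaRect((Q[:,:2]*1000).astype(np.float32))
        out.append((s[k,4],c[k],np.median(Q,0),r,Q))
    return out
def R0(a=0): # tool down, jaws along world y turned by a
    return Ro.from_euler('z',a).as_matrix()@np.array([[0,0,1.],[0,1,0],[-1,0,0]])
def rel(pos,R,base=None):
    o=ctrl.get_obs();p,B=(o["eef_pos"],rot(o["eef_rot"])) if base is None else base
    return np.round(B.T@(np.array(pos)-p)*1000,1),np.round(np.degrees(Ro.from_matrix(B.T@R).as_rotvec()),2)
E
python3 - <<'E'
from h import *
for n in("top","scene"):
    z=np.load(f"pics/{n}0.npz");i=ctrl.camera_info(n);W=cloud(z["d"],i,i["T"])
    x,y,h=W[...,0],W[...,1],W[...,2]
    b=(x>.2)&(x<.75)&(abs(y)<.55)
    print(n,"bench z",np.nanmedian(h[b]))
    m=b&(h>.010+np.nanmedian(h[b]))
    for a,c,q,r,Q in comps(W,m,15):
        if a<6000:print(a,np.round(c),np.round(q,3),"rect c",np.round(r[0]),np.round(r[1]),round(r[2],1),"zmax",np.round(np.percentile(Q[:,2],[50,98]),3))
o=ctrl.get_obs();print(np.round(rot(o["eef_rot"]),3))
z=np.load("pics/top0.npz")["p"]
cv2.imwrite("pics/probes.png",cv2.resize(z[215:265,165:310,::-1],(800,276),interpolation=cv2.INTER_CUBIC))
E
```

```text
top bench z 0.002019534758936903
538 [419. 156.] [ 0.716 -0.528  0.108] rect c [ 712. -524.] [51. 76.] 89.9 zmax [0.108 0.125]
146 [308. 159.] [ 0.72  -0.168  0.06 ] rect c [ 724. -165.] [51. 64.] 0.3 zmax [0.06  0.086]
2236 [367. 205.] [ 0.562 -0.359  0.06 ] rect c [ 570. -353.] [198. 377.] 61.8 zmax [0.06  0.208]
29 [222. 155.] [0.745 0.123 0.048] rect c [744. 124.] [21.  9.] 87.3 zmax [0.048 0.06 ]
1202 [103. 180.] [0.66  0.512 0.084] rect c [663. 503.] [173.  95.] 0.1 zmax [0.084 0.091]
371 [193. 183.] [0.66  0.232 0.029] rect c [649. 217.] [161. 158.] 80.6 zmax [0.029 0.038]
382 [145. 172.] [0.696 0.39  0.019] rect c [696. 391.] [67. 72.] 68.1 zmax [0.019 0.027]
698 [273. 176.] [ 0.669 -0.047  0.019] rect c [673. -46.] [110.  85.] 86.2 zmax [0.019 0.09 ]
161 [420. 196.] [ 0.587 -0.54   0.054] rect c [ 585. -540.] [20. 66.] 89.0 zmax [0.054 0.066]
21 [ 98. 217.] [0.546 0.549 0.025] rect c [547. 548.] [ 3. 41.] 89.5 zmax [0.025 0.032]
601 [144. 236.] [0.481 0.385 0.058] rect c [477. 390.] [144.  63.] 16.9 zmax [0.058 0.075]
216 [213. 240.] [0.458 0.161 0.026] rect c [462. 162.] [ 
[... 1287 characters left out ...]
. 248.] [0.653 0.211 0.027] rect c [648. 216.] [161. 159.] 79.8 zmax [0.027 0.032]
406 [294. 243.] [0.453 0.09  0.024] rect c [461.  86.] [ 29. 112.] 86.9 zmax [0.024 0.028]
452 [280. 266.] [0.453 0.166 0.024] rect c [461. 163.] [ 27. 111.] 88.2 zmax [0.024 0.028]
896 [137. 299.] [0.692 0.394 0.018] rect c [695. 392.] [66. 72.] 67.2 zmax [0.018 0.021]
548 [265. 302.] [0.438 0.264 0.024] rect c [444. 263.] [112.  27.] 15.3 zmax [0.024 0.028]
3908 [ 98. 344.] [0.654 0.516 0.083] rect c [667. 503.] [167.  94.] 0.2 zmax [0.083 0.085]
1777 [218. 341.] [0.476 0.394 0.057] rect c [477. 390.] [141.  54.] 13.1 zmax [0.057 0.073]
[[-0.001  0.223  0.975]
 [-0.001  0.975 -0.223]
 [-1.    -0.002 -0.   ]]
```

View pics/probes.png

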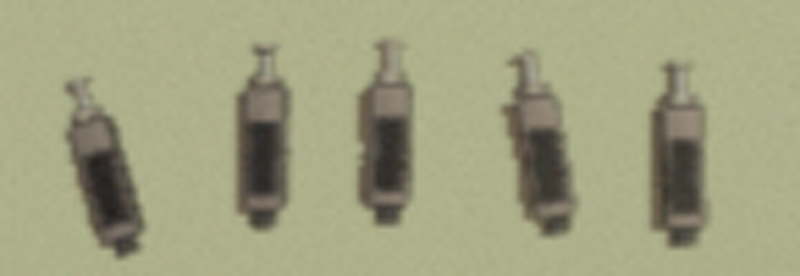

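All five tips point away from the robot. Now I fit the case, lid, plate and scanner, and work out the first move.

```bash
python3 - <<'E'
from h import *
for n in("top","scene"):
    z=np.load(f"pics/{n}0.npz");i=ctrl.camera_info(n);W=cloud(z["d"],i,i["T"])
    W[...,2]-=.002 if n=="top" else .0007
    x,y,h=W[...,0],W[...,1],W[...,2]
    m=(x>.35)&(x<.65)&(y<-.18)&(y>-.50)&(h>.040)&(h<.054)
    for c in comps(W,m,40)[:4]: print(n,"case rim",c[0],np.round(c[2],3),np.round(c[3][0]),np.round(c[3][1]),round(c[3][2],1))
    m=(x>.42)&(x<.72)&(y<-.15)&(y>-.52)&(h>.075)
    L=comps(W,m,100)
    for c in L:
        Q=c[4];print("lid",c[0],np.round(Q.mean(0),3),"top z",np.percentile(Q[:,2],[50,99]))
        t=Q[Q[:,2]>.19]
        if len(t)>20:
            r=cv2.minAreaRect((t[:,:2]*1000).astype(np.float32));print(" top edge",np.round(t.mean(0),3),np.round(r[0]),np.round(r[1]),r[2])
    m=(x>.58)&(x<.75)&(abs(y+.046)<.1)&(h>.035)&(h<.2)
    for c in comps(W,m,40):print("plate hi",c[0],np.round(c[2],3),np.round(c[3][0]),np.round(c[3][1]),round(c[3][2],1))
    m=(x>.38)&(x<.6)&(y>.33)&(y<.46)&(h>.046)
    for c in comps(W,m,40):
        Q=c[4];print("scanner",c[0],np.round(c[2],3),np.round(c[3][0]),np.round(c[3][1]),round(c[3][2],1))
        t=Q[Q[:,2]>.064];print(" hi part",len(t),np.round(t.mean(0),3))
for a,b in[((.437,.2605,.12),15.4)]:
    print(rel(a,R0(np.radians(b))))
E
```

```text
top case rim 430 [ 0.486 -0.312  0.046] [ 488. -309.] [197. 164.] 61.7
lid 1024 [ 0.572 -0.353  0.153] top z [0.15712655 0.21168057]
 top edge [ 0.579 -0.357  0.202] [ 579. -358.] [195.  14.] 61.10553741455078
plate hi 249 [ 0.638 -0.045  0.081] [652. -44.] [108.  43.] 86.2
scanner 499 [0.481 0.388 0.057] [478. 387.] [140.  44.] 15.3
 hi part 87 [0.52  0.398 0.069]
scene case rim 579 [ 0.495 -0.306  0.046] [ 488. -310.] [199. 168.] 61.7
lid 1980 [ 0.572 -0.348  0.145] top z [0.14651713 0.20907049]
 top edge [ 0.579 -0.352  0.2  ] [ 578. -356.] [195.  14.] 61.760562896728516
plate hi 152 [ 0.722 -0.136  0.059] [ 726. -137.] [47. 12.] 7.8
plate hi 485 [ 0.634 -0.031  0.07 ] [647. -44.] [111.  42.] 80.9
scanner 1461 [0.478 0.392 0.057] [478. 388.] [141.  44.] 15.6
 hi part 239 [0.519 0.402 0.069]
(array([ 110.7, -223. ,  368.1]), array([-28.28,  -0.04,   0.08]))
```

>>> step_arm --pt "10 -30 50 -9 0 0 90" --pt "30 -60 100 -19 0 0 90" --pt "50 -100 150 -28.3 0 0 90" --pt "80 -130 210 -28.3 0 0 90" --pt "100 -165 270 -28.3 0 0 90" --pt "110 -200 320 -28.3 0 0 90" --pt "111 -223 368 -28.3 0 0 90" --pt "111 -223 368 -28.3 0 0 90" --pt "111 -223 368 -28.3 0 0 90"

```text
time_s: 1.23
eef_pos: [0.4374, 0.2605, 0.1199]
eef_rot: [0.7, -0.094, 0.701, 0.094]
wrist_force: [-0.5, -0.3, 0.2]
opening: 0.647
```

```bash
python3 - <<'E'
from h import *
p,d,W=shot("wrist","w1")
o=ctrl.get_obs();print(o["time_s"],o["eef_pos"],o["opening"],o["q"],o["wrist_force"])
print(rel((.437,.2605,.12),R0(np.radians(15.4))))
h=W[...,2];m=(h>.012)&(h<.05)&(W[...,0]>.3)&(W[...,0]<.56)&(abs(W[...,1])<.35)
for c in comps(W,m,300):print(c[0],np.round(c[1]),np.round(c[2],3),np.round(c[3][0]),np.round(c[3][1]),round(c[3][2],1))
E
```

```text
1.275 [0.43647925 0.2613526  0.11998117] 0.6440808983783984 [ 3.05509606e-01  1.68081887e-01  1.86631192e+00  5.83223908e-04
  1.10842682e+00 -1.53386366e+00] [ 0.27428661  0.66822272 -0.79837414]
(array([-0. , -1. ,  0.3]), array([-0.03, -0.07, -0.03]))
3448 [ 73. 159.] [0.449 0.091 0.026] [461.  87.] [ 27. 113.] 87.5
2839 [155. 180.] [0.449 0.165 0.026] [461. 163.] [ 27. 112.] 88.4
2520 [258. 190.] [0.433 0.26  0.027] [445. 263.] [112.  27.] 15.5
```

View pics/w1.png

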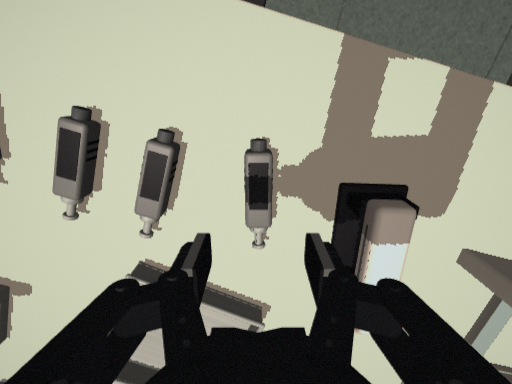

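The wrist view confirms probe 1 at (258,190), between the fingers. Grasping it.

>>> step_arm --pt "55 -0.5 0 0 0 0 90" --pt "105 -0.5 0 0 0 0 90" --pt "117 -0.5 0 0 0 0 90" --pt "117 -0.5 0 0 0 0 255" --pt "117 -0.5 0 0 0 0 255" --pt "117 -0.5 0 0 0 0 255" --pt "117 -0.5 0 0 0 0 255" --pt "90 -0.5 0 0 0 0 255" --pt "50 -0.5 0 0 0 0 255" --pt "30 -0.5 0 0 0 0 255"

```text
time_s: 2.52
eef_pos: [0.4388, 0.261, 0.0932]
eef_rot: [0.702, -0.095, 0.699, 0.095]
wrist_force: [0.1, 0.1, -2.4]
opening: 0.284
```

```bash
python3 - <<'E'
from h import *
o=ctrl.get_obs();print(o["time_s"],o["eef_pos"],o["opening"],o["wrist_force"])
a=np.radians(-3.8);ex=np.array([np.cos(a),np.sin(a),0]);f=np.array([.630,-.043,0])
for g in(40,8):
    t=f-ex*(.064+g/1000);print(g,rel((t[0],t[1],.04),R0(a)))
E
```

```text
2.525 [0.43875923 0.2610066  0.09317454] 0.28379112077967883 [ 0.14477248  0.14016955 -2.36597935]
40 (array([  53.2, -309.7,    5.2]), array([19.21,  0.23, -0.05]))
8 (array([  53.3, -320.2,   35.4]), array([19.21,  0.23, -0.05]))
```

>>> step_arm --pt "0 -50 0 9 0 0 255" --pt "0 -110 0 19.2 0 0 255" --pt "0 -170 0 19.2 0 0 255" --pt "0 -230 2 19.2 0 0 255" --pt "0 -280 4 19.2 0 0 255" --pt "0 -310 5 19.2 0 0 255" --pt "30 -310 5 19.2 0 0 255" --pt "53 -310 5 19.2 0 0 255" --pt "53 -318 28 19.2 0 0 255" --pt "53 -318 28 19.2 0 0 255"

```text
time_s: 3.78
eef_pos: [0.5504, -0.0391, 0.038]
eef_rot: [0.708, 0.023, 0.706, -0.024]
wrist_force: [0.1, -0.1, -0.5]
opening: 0.293
```

```bash
python3 - <<'E'
from h import *
o=ctrl.get_obs();print(o["time_s"],o["eef_pos"],o["opening"],o["wrist_force"])
p,d,W=shot("scene","s1");W[...,2]-=.0007
x,y,h=W[...,0],W[...,1],W[...,2]
m=(x>.53)&(x<.62)&(abs(y+.04)<.03)&(h>.025)&(h<.075)
Q=W[m];a=np.radians(-3.8);s=Q[:,0]*np.cos(a)+Q[:,1]*np.sin(a);print(len(Q),"tip s",np.percentile(s,[50,97,99.5]))
m=(x>.60)&(x<.66)&(y>-.03)&(y<.01)&(h>.03)&(h<.075);Q=W[m];s=Q[:,0]*np.cos(a)+Q[:,1]*np.sin(a);print("face s",np.percentile(s,[5,50,90]),len(Q))
cv2.imwrite("pics/s1c.png",cv2.resize(p[100:250,170:350,::-1],(720,600),interpolation=cv2.INTER_CUBIC))
print(rel((0.630-.064,-.039,.04),R0(a)))
E
```

```text
3.775 [ 0.5504278  -0.0390664   0.03802638] 0.29285590418967505 [ 0.07529473 -0.06204402 -0.48588948]
178 tip s [0.54440985 0.6110319  0.61314149]
face s [0.63121011 0.6327638  0.64093921] 120
(array([-2.1,  0.8, 16.6]), array([0.02, 0.06, 0.02]))
```

View pics/s1c.png

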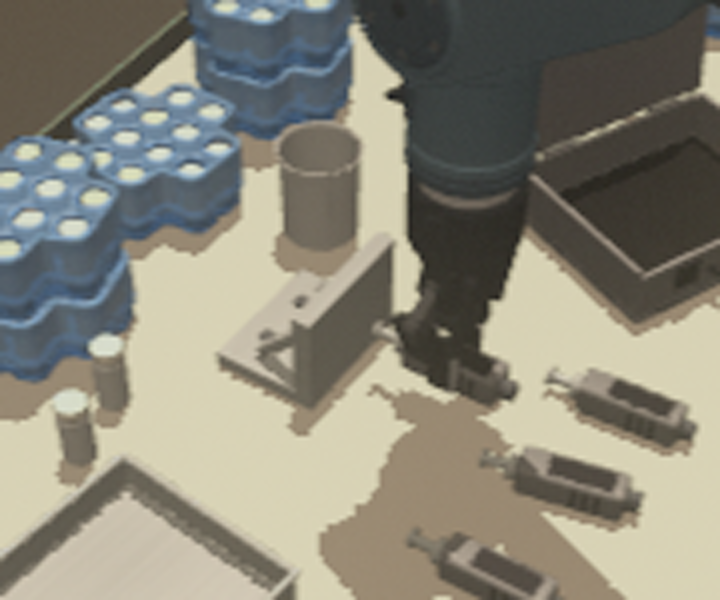

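>>> step_arm --pt "0 0 10 0 0 0 255" --pt "0 0 15 0 0 0 255" --pt "0 0 15 0 0 0 255"

```text
time_s: 4.2
eef_pos: [0.5643, -0.0395, 0.0376]
eef_rot: [0.707, 0.023, 0.707, -0.023]
wrist_force: [0.1, 1.0, -1.3]
opening: 0.288
```

>>> step_arm --pt "0 0 5 0 0 0 255" --pt "0 0 5 0 0 0 255" --pt "0 0 5 0 0 0 255"

```text
time_s: 4.58
eef_pos: [0.5684, -0.0396, 0.037]
eef_rot: [0.706, 0.023, 0.707, -0.023]
wrist_force: [-1.0, 0.1, -1.6]
opening: 0.29
```

>>> step_arm --pt "0 0 3 0 0 0 255" --pt "0 0 3 0 0 0 255" --pt "0 0 3 0 0 0 255"

```text
time_s: 4.95
eef_pos: [0.5709, -0.0398, 0.0369]
eef_rot: [0.706, 0.023, 0.707, -0.023]
wrist_force: [-5.3, 0.9, -1.3]
opening: 0.293
```

```bash
python3 - <<'E'
from h import *
o=ctrl.get_obs();print(o["time_s"],o["eef_pos"],o["opening"],o["wrist_force"])
E
```

```text
4.95 [ 0.57092689 -0.03976215  0.03687306] 0.29317912549472736 [-5.27320255  0.91155594 -1.29366499]
```

>>> step_arm --pt "0 0 3 0 0 0 255" --pt "0 0 3 0 0 0 255" --pt "0 0 3 0 0 0 255"

```text
time_s: 5.32
eef_pos: [0.5734, -0.04, 0.0369]
eef_rot: [0.706, 0.023, 0.708, -0.023]
wrist_force: [-7.4, 0.9, 1.7]
opening: 0.288
```

>>> step_arm --pt "-15 0 -30 0 0 0 255" --pt "-50 0 -50 0 0 0 255" --pt "-60 0 -50 0 0 0 255" --pt "-60 0 -50 0 0 0 255"

```text
time_s: 5.82
eef_pos: [0.5269, -0.0374, 0.0984]
eef_rot: [0.708, 0.023, 0.705, -0.024]
wrist_force: [-0.6, 0.2, -1.3]
opening: 0.29
```

```bash
cat >> h.py <<'E'
def st():
    o=ctrl.get_obs();print(round(o["time_s"],2),np.round(o["eef_pos"],4),round(o["opening"],3),np.round(o["wrist_force"],1))
CA=np.radians(-28.3)
def case(dx,dy): return np.array([.488,-.309])+Ro.from_euler('z',CA).as_matrix()[:2,:2]@np.array([dx,dy])
TA=np.radians(-9.9)
def tray(dx,dy): return np.array([.6485,.2165])+Ro.from_euler('z',TA).as_matrix()[:2,:2]@np.array([dx,dy])
E
python3 - <<'E'
from h import *
st();t=case(-.008,.054);print(t)
for z in(.097,.010):print(rel((*t,z),R0(CA)))
E
```

```text
5.83 [ 0.5269 -0.0374  0.0984] 0.29 [-0.6  0.2 -1.3]
[ 0.50655694 -0.25766152]
(array([   1.6, -221.1,   -5.7]), array([24.51,  0.24, -0.  ]))
(array([  88.6, -221. ,   -6.1]), array([24.51,  0.24, -0.  ]))
```

Probe 1 is firm (about 1.4 N/mm). I'll lay it in the case slot nearest the plate.

>>> step_arm --pt "0 -55 -2 9 0 0 255" --pt "0 -115 -4 18 0 0 255" --pt "0 -175 -6 24.5 0 0 255" --pt "0 -221 -6 24.5 0 0 255" --pt "0 -221 -6 24.5 0 0 255" --pt "50 -221 -6 24.5 0 0 255" --pt "80 -221 -6 24.5 0 0 255" --pt "87.5 -221 -6 24.5 0 0 255" --pt "88.5 -221 -6 24.5 0 0 255" --pt "88.5 -221 -6 24.5 0 0 255"

```text
time_s: 7.08
eef_pos: [0.503, -0.255, 0.0105]
eef_rot: [0.684, 0.173, 0.688, -0.172]
wrist_force: [-16.0, 9.0, 31.3]
opening: 0.289
```

>>> step_arm --pt "0 0 0 0 0 0 145" --pt "0 0 0 0 0 0 145" --pt "0 0 0 0 0 0 145" --pt "-40 0 0 0 0 0 145" --pt "-100 0 0 0 0 0 145" --pt "-140 0 0 0 0 0 90" --pt "-140 0 0 0 0 0 90"

```text
time_s: 7.95
eef_pos: [0.5067, -0.2586, 0.1528]
eef_rot: [0.688, 0.172, 0.683, -0.174]
wrist_force: [-0.1, -0.0, -0.2]
opening: 0.648
```

```bash
cat >> h.py <<'E'
def probes(n="top",off=.002,x0=.36,x1=.58):
    p,d,W=shot(n);W[...,2]-=off
    x,y,h=W[...,0],W[...,1],W[...,2]
    m=(x>x0)&(x<x1)&(y>-.19)&(y<.32)&(h>.010)&(h<.045)
    for a,c,q,r,Q in comps(W,m,100):
        b=cv2.boxPoints(r);e=[b[1]-b[0],b[2]-b[1]];e=max(e,key=np.linalg.norm);e=e/np.linalg.norm(e);e=e if e[0]>0 else -e
        w=np.linalg.norm(Q[:,:2]*1000-r[0],axis=1)
        o=np.array(r[0])-8*e;print(n,a,"orig",np.round(o,1),"yaw",round(np.degrees(np.arctan2(e[1],e[0])),1),np.round(r[1]),"zmax",round(np.percentile(Q[:,2],98),3))
E
python3 - <<'E'
from h import *
st();probes();probes("scene",.0007)
p,d,W=shot("wrist","w2")
print(rel((.443,-.0096,.12),R0(np.radians(8))), rel((.4346,-.092,.12),R0(np.radians(-1))))
E
```

```text
7.95 [ 0.5067 -0.2586  0.1528] 0.648 [-0.1 -0.  -0.2]
top 213 orig [453.9 162.6] yaw -1.5 [ 25. 108.] zmax 0.03
top 219 orig [453.5  84.9] yaw -1.5 [ 24. 111.] zmax 0.031
top 210 orig [442.8  -9.7] yaw 8.0 [110.  26.] zmax 0.03
top 223 orig [434.9 -94.2] yaw -4.6 [ 28. 111.] zmax 0.032
scene 323 orig [433.5 -92.8] yaw -0.7 [ 29. 110.] zmax 0.028
scene 350 orig [442.5  -8.5] yaw 8.7 [111.  29.] zmax 0.028
scene 400 orig [453.   86.4] yaw -3.0 [ 27. 113.] zmax 0.028
scene 232 orig [571.7 207.2] yaw 87.2 [132.  21.] zmax 0.031
scene 448 orig [452.9 163.6] yaw -1.2 [ 26. 113.] zmax 0.027
(array([  27.9,  188.6, -170.4]), array([-36.28,  -0.1 ,  -0.06])) (array([  27.8,  112. , -138.7]), array([-27.28,  -0.11,  -0.05]))
```

View pics/w2.png

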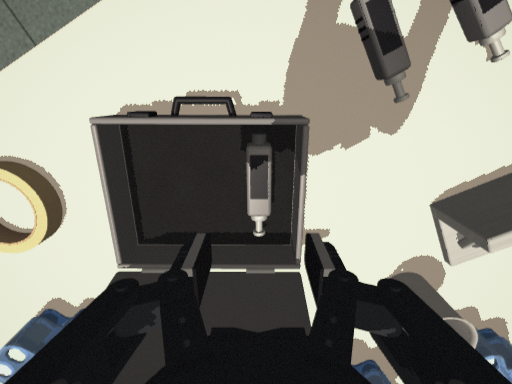

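The wrist view shows probe 1 flat in the case at (258,185). It touched down about 4 mm early, so I'll release higher next time. Next is probe 5.

>>> step_arm --pt "5 35 -45 -10 0 0 90" --pt "15 75 -90 -20 0 0 90" --pt "28 111.5 -139 -27 0 0 90" --pt "28 111.5 -139 -27 0 0 90" --pt "28 111.5 -139 -27 0 0 90" --pt "85 111.5 -139 -27 0 0 90" --pt "130 111.5 -139 -27 0 0 90" --pt "145 111.5 -139 -27 0 0 90" --pt "145 111.5 -139 -27 0 0 90"

```text
time_s: 9.22
eef_pos: [0.4348, -0.0936, 0.0033]
eef_rot: [0.707, 0.009, 0.708, -0.008]
wrist_force: [0.0, -0.7, 0.3]
opening: 0.647
```

>>> step_arm --pt "0 0 0 0 0 0 255" --pt "0 0 0 0 0 0 255" --pt "0 0 0 0 0 0 255" --pt "0 0 0 0 0 0 255" --pt "-40 0 0 0 0 0 255" --pt "-90 0 0 0 0 0 255" --pt "-90 0 0 0 0 0 255" --pt "-90 0 0 0 0 0 255"

```text
time_s: 10.22
eef_pos: [0.4347, -0.0929, 0.094]
eef_rot: [0.707, 0.008, 0.707, -0.008]
wrist_force: [-0.8, -0.2, -2.1]
opening: 0.286
```

```bash
python3 - <<'E'
from h import *
st()
PA=np.radians(-3.8)
for g in(40,5):
  t=np.array([.6313,-.040])-np.array([np.cos(PA),np.sin(PA)])*(.064+g/1000);print(rel((*t,.038),R0(PA)))
E
```

```text
10.22 [ 0.4347 -0.0929  0.094 ] 0.286 [-0.8 -0.2 -2.1]
(array([56.1, 61.8, 91.4]), array([2.53, 0.05, 0.02]))
(array([ 56.1,  60.3, 126.4]), array([2.53, 0.05, 0.02]))
```

>>> step_arm --pt "0 30 45 2.5 0 0 255" --pt "0 62 91 2.5 0 0 255" --pt "20 62 91 2.5 0 0 255" --pt "56 62 91 2.5 0 0 255" --pt "56 60.5 110 2.5 0 0 255" --pt "56 60.5 126 2.5 0 0 255" --pt "56 60.5 126 2.5 0 0 255" --pt "56 60.5 126 2.5 0 0 255"

```text
time_s: 11.22
eef_pos: [0.5605, -0.0349, 0.0365]
eef_rot: [0.706, 0.023, 0.708, -0.023]
wrist_force: [0.0, 0.1, 0.1]
opening: 0.289
```

>>> step_arm --pt "0 0 4 0 0 0 255" --pt "0 0 8 0 0 0 255" --pt "0 0 8 0 0 0 255" --pt "0 0 8 0 0 0 255"

```text
time_s: 11.72
eef_pos: [0.5699, -0.0359, 0.0378]
eef_rot: [0.707, 0.023, 0.707, -0.023]
wrist_force: [-0.4, 1.1, -2.5]
opening: 0.29
```

>>> step_arm --pt "0 0 4 0 0 0 255" --pt "0 0 4 0 0 0 255" --pt "0 0 4 0 0 0 255"

```text
time_s: 12.1
eef_pos: [0.5739, -0.036, 0.0377]
eef_rot: [0.707, 0.023, 0.707, -0.023]
wrist_force: [-2.6, -0.4, -0.9]
opening: 0.288
```

>>> step_arm --pt "-15 0 -30 0 0 0 255" --pt "-50 0 -50 0 0 0 255" --pt "-60 0 -50 0 0 0 255" --pt "-60 0 -50 0 0 0 255"

```text
time_s: 12.6
eef_pos: [0.5259, -0.0332, 0.0988]
eef_rot: [0.708, 0.023, 0.705, -0.024]
wrist_force: [0.2, -0.6, -1.1]
opening: 0.289
```

```bash
python3 - <<'E'
from h import *
st()
print("case",rel((*case(-.008,-.001),.1),R0(CA)));print("tray",rel((*tray(-.008,-.035),.1),R0(TA)))
E
```

```text
12.6 [ 0.5259 -0.0332  0.0988] 0.289 [ 0.2 -0.6 -1.1]
case (array([  -1.1, -275.3,  -27.3]), array([ 2.451e+01,  2.200e-01, -1.000e-02]))
tray (array([ -1. , 223.3,  94.1]), array([6.11, 0.21, 0.03]))
```

Probe 5 is soft (about 2.6 N at the same depth), so it goes in the tray.

>>> step_arm --pt "0 60 0 3 0 0 255" --pt "0 120 20 6.1 0 0 255" --pt "0 180 60 6.1 0 0 255" --pt "0 223 94 6.1 0 0 255" --pt "0 223 94 6.1 0 0 255" --pt "50 223 94 6.1 0 0 255" --pt "80 223 94 6.1 0 0 255" --pt "87 223 94 6.1 0 0 255" --pt "88 223 94 6.1 0 0 255" --pt "88 223 94 6.1 0 0 255"

```text
time_s: 13.85
eef_pos: [0.6326, 0.1831, 0.0092]
eef_rot: [0.704, 0.061, 0.705, -0.061]
wrist_force: [0.7, -0.1, -0.5]
opening: 0.288
```

>>> step_arm --pt "0 0 0 0 0 0 140" --pt "0 0 0 0 0 0 140" --pt "0 0 0 0 0 0 140" --pt "-40 0 0 0 0 0 140" --pt "-100 0 0 0 0 0 140" --pt "-120 0 0 0 0 0 90" --pt "-120 0 -20 0 0 0 90"

```text
time_s: 14.72
eef_pos: [0.6154, 0.1868, 0.1328]
eef_rot: [0.707, 0.062, 0.702, -0.061]
wrist_force: [-0.6, -0.2, -1.4]
opening: 0.648
```

```bash
python3 - <<'E'
from h import *
st();probes("scene",.0007)
p,d,W=shot("wrist","w3")
print(rel((.453,.163,.12),R0(np.radians(-1.4))), rel((.443,-.0092,.12),R0(np.radians(8.2))))
E
```

```text
14.72 [0.6154 0.1868 0.1328] 0.648 [-0.6 -0.2 -1.4]
scene 355 orig [442.7  -9. ] yaw 7.8 [111.  28.] zmax 0.028
scene 398 orig [452.7  86.5] yaw -1.5 [ 27. 111.] zmax 0.027
scene 224 orig [574.4 204.1] yaw 83.7 [125.  21.] zmax 0.032
scene 453 orig [452.6 163.3] yaw -2.0 [ 27. 112.] zmax 0.027
(array([   9.8,  -51.1, -151.9]), array([-8.44, -0.08,  0.  ])) (array([   9.8, -222.5, -132.3]), array([-18.04,  -0.08,  -0.  ]))
```

View pics/w3.png

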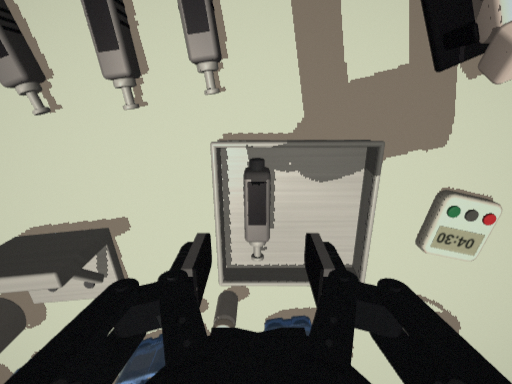

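The soft probe lies flat in the tray at (258,205). Next is probe 2, at y=0.163.

>>> step_arm --pt "0 -20 -60 -8.4 0 0 90" --pt "5 -51 -120 -8.4 0 0 90" --pt "10 -51 -152 -8.4 0 0 90" --pt "10 -51 -152 -8.4 0 0 90" --pt "65 -51 -152 -8.4 0 0 90" --pt "115 -51 -152 -8.4 0 0 90" --pt "127 -51 -152 -8.4 0 0 90" --pt "127 -51 -152 -8.4 0 0 90"

```text
time_s: 15.82
eef_pos: [0.4552, 0.1627, 0.0027]
eef_rot: [0.707, 0.009, 0.707, -0.009]
wrist_force: [0.9, 0.3, -0.3]
opening: 0.648
```

>>> step_arm --pt "0 0 0 0 0 0 255" --pt "0 0 0 0 0 0 255" --pt "0 0 0 0 0 0 255" --pt "0 0 0 0 0 0 255" --pt "-40 0 0 0 0 0 255" --pt "-90 0 0 0 0 0 255" --pt "-90 0 0 0 0 0 255" --pt "-90 0 0 0 0 0 255"

```text
time_s: 16.82
eef_pos: [0.4544, 0.1628, 0.0931]
eef_rot: [0.707, 0.009, 0.707, -0.009]
wrist_force: [0.4, 0.1, -1.2]
opening: 0.289
```

```bash
python3 - <<'E'
from h import *
st()
PA=np.radians(-3.8)
for g in(40,5):
  t=np.array([.6313,-.044])-np.array([np.cos(PA),np.sin(PA)])*(.064+g/1000);print(rel((*t,.038),R0(PA)))
E
```

```text
16.82 [0.4544 0.1628 0.0931] 0.289 [ 0.4  0.1 -1.2]
(array([  55.1, -198. ,   78.2]), array([ 2.32,  0.05, -0.01]))
(array([  55.2, -199.4,  113.2]), array([ 2.32,  0.05, -0.01]))
```

>>> step_arm --pt "0 -60 20 2.3 0 0 255" --pt "0 -120 40 2.3 0 0 255" --pt "0 -180 65 2.3 0 0 255" --pt "0 -198 78 2.3 0 0 255" --pt "30 -198 78 2.3 0 0 255" --pt "55 -198 78 2.3 0 0 255" --pt "55 -199 100 2.3 0 0 255" --pt "55 -199 114 2.3 0 0 255" --pt "55 -199 114 2.3 0 0 255" --pt "55 -199 114 2.3 0 0 255"

```text
time_s: 18.08
eef_pos: [0.5626, -0.0388, 0.0375]
eef_rot: [0.706, 0.023, 0.707, -0.023]
wrist_force: [-0.4, 0.1, -0.6]
opening: 0.295
```

>>> step_arm --pt "0 0 4 0 0 0 255" --pt "0 0 8 0 0 0 255" --pt "0 0 8 0 0 0 255" --pt "0 0 8 0 0 0 255"

```text
time_s: 18.58
eef_pos: [0.5708, -0.0395, 0.0377]
eef_rot: [0.706, 0.023, 0.707, -0.023]
wrist_force: [-4.1, -0.1, 1.0]
opening: 0.293
```

>>> step_arm --pt "0 0 4 0 0 0 255" --pt "0 0 4 0 0 0 255" --pt "0 0 4 0 0 0 255"

```text
time_s: 18.95
eef_pos: [0.5742, -0.0397, 0.0375]
eef_rot: [0.706, 0.023, 0.708, -0.023]
wrist_force: [-6.8, 0.0, 3.4]
opening: 0.29
```

>>> step_arm --pt "-15 0 -30 0 0 0 255" --pt "-50 0 -50 0 0 0 255" --pt "-60 0 -50 0 0 0 255" --pt "-60 0 -50 0 0 0 255"

```text
time_s: 19.45
eef_pos: [0.5273, -0.037, 0.0988]
eef_rot: [0.708, 0.023, 0.705, -0.024]
wrist_force: [-0.0, 0.3, -1.9]
opening: 0.294
```

```bash
python3 - <<'E'
from h import *
st()
print("case",rel((*case(-.008,-.001),.1),R0(CA)));print("tray",rel((*tray(-.008,.035),.1),R0(TA)))
E
```

```text
19.45 [ 0.5273 -0.037   0.0988] 0.294 [-0.   0.3 -1.9]
case (array([  -1.1, -271.6,  -28.9]), array([ 2.451e+01,  2.300e-01, -1.000e-02]))
tray (array([ -1. , 296.7, 100. ]), array([6.11, 0.22, 0.03]))
```

Firm again. It goes in the middle case slot.

>>> step_arm --pt "0 -60 -5 9 0 0 255" --pt "0 -120 -12 18 0 0 255" --pt "0 -180 -20 24.5 0 0 255" --pt "0 -240 -26 24.5 0 0 255" --pt "0 -271.5 -29 24.5 0 0 255" --pt "0 -271.5 -29 24.5 0 0 255" --pt "50 -271.5 -29 24.5 0 0 255" --pt "78 -271.5 -29 24.5 0 0 255" --pt "84 -271.5 -29 24.5 0 0 255" --pt "84 -271.5 -29 24.5 0 0 255"

```text
time_s: 20.7
eef_pos: [0.4788, -0.3046, 0.0134]
eef_rot: [0.685, 0.173, 0.686, -0.172]
wrist_force: [0.8, 0.3, -1.2]
opening: 0.29
```

>>> step_arm --pt "0 0 0 0 0 0 145" --pt "0 0 0 0 0 0 145" --pt "0 0 0 0 0 0 145" --pt "-40 0 0 0 0 0 145" --pt "-100 0 0 0 0 0 145" --pt "-120 0 0 0 0 0 90" --pt "-120 0 0 0 0 0 90"

```text
time_s: 21.58
eef_pos: [0.4798, -0.3067, 0.1362]
eef_rot: [0.687, 0.172, 0.684, -0.174]
wrist_force: [-0.5, 0.1, -0.8]
opening: 0.647
```

```bash
python3 - <<'E'
from h import *
st();probes("scene",.0007);probes()
p,d,W=shot("wrist","w4")
ex=np.array([np.cos(CA),np.sin(CA)]);ey=np.array([-ex[1],ex[0]])
D=W[...,:2]-np.array([.488,-.309]);u=D@ex;v=D@ey;h=W[...,2]
m=(abs(u)<.068)&(abs(v)<.088)&(h>.022)&(h<.045)
for c in comps(W,m,200):
    E=np.c_[(c[4][:,:2]-[.488,-.309])@ex,(c[4][:,:2]-[.488,-.309])@ey]*1000;print(c[0],np.round(cv2.minAreaRect(E.astype(np.float32)),1) if 0 else cv2.minAreaRect(E.astype(np.float32)),"z",np.round(np.percentile(c[4][:,2],[5,50,95]),3))
print(rel((.443,-.009,.12),R0(np.radians(8))))
E
```

```text
21.57 [ 0.4798 -0.3067  0.1362] 0.647 [-0.5  0.1 -0.8]
scene 357 orig [442.5  -8.3] yaw 9.2 [111.  27.] zmax 0.028
scene 399 orig [453.1  86.8] yaw -0.6 [ 27. 112.] zmax 0.027
scene 227 orig [569.1 208.3] yaw 89.6 [136.  21.] zmax 0.031
top 209 orig [442.7  -9.7] yaw 7.6 [110.  26.] zmax 0.031
top 205 orig [443.3  85.2] yaw -1.4 [24. 91.] zmax 0.031
2367 ((-4.31463623046875, -1.5908918380737305), (26.046545028686523, 112.23161315917969), 89.11405944824219) z [0.024 0.033 0.034]
2343 ((-10.418571472167969, 53.545806884765625), (26.95569610595703, 100.35540771484375), 89.96697235107422) z [0.025 0.033 0.034]
(array([  12.8,  244. , -170.7]), array([-36.29,  -0.13,  -0.08]))
```

Both case probes lie flat (tops at 33 mm). Next is probe 4.

>>> step_arm --pt "0 55 -25 -10 0 0 90" --pt "5 105 -65 -20 0 0 90" --pt "10 155 -105 -30 0 0 90" --pt "12 205 -140 -36.3 0 0 90" --pt "12 244 -170.5 -36.3 0 0 90" --pt "12 244 -170.5 -36.3 0 0 90" --pt "70 244 -170.5 -36.3 0 0 90" --pt "118 244 -170.5 -36.3 0 0 90" --pt "130 244 -170.5 -36.3 0 0 90" --pt "130 244 -170.5 -36.3 0 0 90"

```text
time_s: 22.98
eef_pos: [0.4436, -0.0104, 0.0033]
eef_rot: [0.705, -0.049, 0.706, 0.049]
wrist_force: [0.4, 0.3, 1.0]
opening: 0.647
```

>>> step_arm --pt "0 0 0 0 0 0 255" --pt "0 0 0 0 0 0 255" --pt "0 0 0 0 0 0 255" --pt "0 0 0 0 0 0 255" --pt "-40 0 0 0 0 0 255" --pt "-90 0 0 0 0 0 255" --pt "-90 0 0 0 0 0 255" --pt "-90 0 0 0 0 0 255"

```text
time_s: 23.98
eef_pos: [0.444, -0.0099, 0.0941]
eef_rot: [0.706, -0.05, 0.705, 0.049]
wrist_force: [-0.5, 0.3, -1.5]
opening: 0.287
```

```bash
python3 - <<'E'
from h import *
st()
PA=np.radians(-3.8)
for g in(40,5):
  t=np.array([.6313,-.044])-np.array([np.cos(PA),np.sin(PA)])*(.064+g/1000);print(rel((*t,.038),R0(PA)))
E
```

```text
23.98 [ 0.444  -0.0099  0.0941] 0.287 [-0.5  0.3 -1.5]
(array([ 56.2, -38.6,  78.9]), array([11.83,  0.06,  0.02]))
(array([ 56.2, -45.8, 113.1]), array([11.83,  0.06,  0.02]))
```

>>> step_arm --pt "0 -20 40 6 0 0 255" --pt "0 -38.5 79 11.8 0 0 255" --pt "30 -38.5 79 11.8 0 0 255" --pt "56 -38.5 79 11.8 0 0 255" --pt "56 -42.5 97 11.8 0 0 255" --pt "56 -46 113 11.8 0 0 255" --pt "56 -46 113 11.8 0 0 255" --pt "56 -46 113 11.8 0 0 255"

```text
time_s: 24.98
eef_pos: [0.5608, -0.0393, 0.0365]
eef_rot: [0.706, 0.024, 0.708, -0.023]
wrist_force: [-0.3, -0.6, -1.4]
opening: 0.29
```

>>> step_arm --pt "0 0 4 0 0 0 255" --pt "0 0 8 0 0 0 255" --pt "0 0 8 0 0 0 255" --pt "0 0 8 0 0 0 255"

```text
time_s: 25.48
eef_pos: [0.5702, -0.0402, 0.0378]
eef_rot: [0.707, 0.023, 0.707, -0.023]
wrist_force: [-0.1, -0.3, -0.9]
opening: 0.29
```

>>> step_arm --pt "0 0 4 0 0 0 255" --pt "0 0 4 0 0 0 255" --pt "0 0 4 0 0 0 255"

```text
time_s: 25.85
eef_pos: [0.5741, -0.0404, 0.0377]
eef_rot: [0.707, 0.023, 0.707, -0.023]
wrist_force: [-1.7, 0.4, -0.3]
opening: 0.288
```

>>> step_arm --pt "-15 0 -30 0 0 0 255" --pt "-50 0 -50 0 0 0 255" --pt "-60 0 -50 0 0 0 255" --pt "-60 0 -50 0 0 0 255"

```text
time_s: 26.35
eef_pos: [0.5261, -0.0377, 0.0989]
eef_rot: [0.708, 0.023, 0.705, -0.024]
wrist_force: [-0.6, -0.4, -0.9]
opening: 0.289
```

```bash
python3 - <<'E'
from h import *
st()
print("case",rel((*case(-.008,-.054),.1),R0(CA)));print("tray",rel((*tray(-.008,.035),.1),R0(TA)))
E
```

```text
26.35 [ 0.5261 -0.0377  0.0989] 0.289 [-0.6 -0.4 -0.9]
case (array([  -1.1, -319.1,  -49.8]), array([24.51,  0.22, -0.  ]))
tray (array([ -1. , 297.4, 101.1]), array([6.11, 0.22, 0.03]))
```

Reads soft, at 1.7 N. I'll press once more, a bit deeper, to be sure.

>>> step_arm --pt "40 0 0 0 0 0 255" --pt "60 0 20 0 0 0 255" --pt "60 0 40 0 0 0 255" --pt "60 0 49 0 0 0 255" --pt "60 0 52 0 0 0 255" --pt "60 0 52 0 0 0 255" --pt "60 0 52 0 0 0 255"

```text
time_s: 27.22
eef_pos: [0.5755, -0.0404, 0.0376]
eef_rot: [0.706, 0.023, 0.707, -0.023]
wrist_force: [-2.7, -0.5, -2.5]
opening: 0.291
```

>>> step_arm --pt "0 0 0 0 0 0 255"

```text
time_s: 27.35
eef_pos: [0.5758, -0.0404, 0.0379]
eef_rot: [0.707, 0.023, 0.707, -0.023]
wrist_force: [-2.9, 0.9, -2.2]
opening: 0.287
```

>>> step_arm --pt "-20 0 -32 0 0 0 255" --pt "-50 0 -52 0 0 0 255" --pt "-60 0 -52 0 0 0 255" --pt "-60 0 -52 0 0 0 255"

```text
time_s: 27.85
eef_pos: [0.5264, -0.0377, 0.0992]
eef_rot: [0.708, 0.023, 0.705, -0.024]
wrist_force: [0.0, -0.2, -1.1]
opening: 0.293
```

Soft. It goes in the second tray slot.

>>> step_arm --pt "0 60 0 3 0 0 255" --pt "0 120 10 6.1 0 0 255" --pt "0 180 35 6.1 0 0 255" --pt "0 240 70 6.1 0 0 255" --pt "0 297 101 6.1 0 0 255" --pt "0 297 101 6.1 0 0 255" --pt "50 297 101 6.1 0 0 255" --pt "80 297 101 6.1 0 0 255" --pt "88 297 101 6.1 0 0 255" --pt "88 297 101 6.1 0 0 255"

```text
time_s: 29.1
eef_pos: [0.6445, 0.252, 0.0092]
eef_rot: [0.704, 0.061, 0.705, -0.061]
wrist_force: [0.3, -0.5, -1.7]
opening: 0.287
```

>>> step_arm --pt "0 0 0 0 0 0 140" --pt "0 0 0 0 0 0 140" --pt "0 0 0 0 0 0 140" --pt "-40 0 0 0 0 0 140" --pt "-100 0 0 0 0 0 140" --pt "-120 0 0 0 0 0 90" --pt "-120 0 -20 0 0 0 90"

```text
time_s: 29.98
eef_pos: [0.6275, 0.2559, 0.1329]
eef_rot: [0.707, 0.062, 0.702, -0.061]
wrist_force: [0.3, 0.3, 0.7]
opening: 0.648
```

```bash
python3 - <<'E'
from h import *
st();probes("scene",.0007);probes()
p,d,W=shot("wrist","w5");h=W[...,2];D=W[...,:2]-[.6485,.2165]
ex=np.array([np.cos(TA),np.sin(TA)]);ey=np.array([-ex[1],ex[0]]);E=np.stack([D@ex,D@ey],-1)*1000
m=(abs(E[...,0])<69)&(abs(E[...,1])<70)&(h>.012)&(h<.06)
n,l,s,c=cv2.connectedComponentsWithStats(m.astype(np.uint8))
for k in range(1,n):
    if s[k,4]>200:print(s[k,4],cv2.minAreaRect(E[l==k].astype(np.float32)),np.percentile(h[l==k],[10,50,95]))
print(rel((.453,.086,.12),R0(np.radians(-1.5))))
E
```

```text
29.98 [0.6275 0.2559 0.1329] 0.648 [0.3 0.3 0.7]
scene 402 orig [453.2  86.8] yaw -3.4 [ 27. 113.] zmax 0.028
scene 228 orig [568.9 223. ] yaw -90.0 [ 22. 131.] zmax 0.031
top 222 orig [453.4  84.9] yaw -1.4 [ 24. 111.] zmax 0.03
2190 ((-14.554450988769531, -36.14020538330078), (90.74928283691406, 27.168912887573242), 1.044234037399292) [0.02134888 0.02964674 0.03110101]
2267 ((-3.3714027404785156, 33.8348388671875), (26.28045082092285, 112.47108459472656), 89.57528686523438) [0.02247925 0.02961882 0.03110458]
(array([   9.5, -196.8, -139.6]), array([-8.34, -0.07,  0.02]))
```

Both tray probes lie flat. The last probe is probe 3.

>>> step_arm --pt "0 -50 -40 -8.4 0 0 90" --pt "5 -100 -80 -8.4 0 0 90" --pt "9 -150 -115 -8.4 0 0 90" --pt "9 -197 -140 -8.4 0 0 90" --pt "9 -197 -140 -8.4 0 0 90" --pt "65 -197 -140 -8.4 0 0 90" --pt "115 -197 -140 -8.4 0 0 90" --pt "127 -197 -140 -8.4 0 0 90" --pt "127 -197 -140 -8.4 0 0 90"

```text
time_s: 31.25
eef_pos: [0.4537, 0.0861, 0.0026]
eef_rot: [0.707, 0.009, 0.708, -0.009]
wrist_force: [-0.3, 0.4, 0.4]
opening: 0.647
```

>>> step_arm --pt "0 0 0 0 0 0 255" --pt "0 0 0 0 0 0 255" --pt "0 0 0 0 0 0 255" --pt "0 0 0 0 0 0 255" --pt "-40 0 0 0 0 0 255" --pt "-90 0 0 0 0 0 255" --pt "-90 0 0 0 0 0 255" --pt "-90 0 0 0 0 0 255"

```text
time_s: 32.25
eef_pos: [0.4533, 0.0859, 0.0931]
eef_rot: [0.707, 0.009, 0.707, -0.009]
wrist_force: [0.1, 0.6, -1.6]
opening: 0.289
```

```bash
python3 - <<'E'
from h import *
st()
PA=np.radians(-3.8)
for g in(40,5):
  t=np.array([.6313,-.044])-np.array([np.cos(PA),np.sin(PA)])*(.064+g/1000);print(rel((*t,.038),R0(PA)))
E
```

```text
32.25 [0.4533 0.0859 0.0931] 0.289 [ 0.1  0.6 -1.6]
(array([  55.1, -121. ,   77.3]), array([2.32, 0.06, 0.  ]))
(array([  55.2, -122.5,  112.3]), array([2.32, 0.06, 0.  ]))
```

>>> step_arm --pt "0 -60 20 2.3 0 0 255" --pt "0 -110 50 2.3 0 0 255" --pt "0 -121 77 2.3 0 0 255" --pt "30 -121 77 2.3 0 0 255" --pt "55 -121 77 2.3 0 0 255" --pt "55 -122.5 95 2.3 0 0 255" --pt "55 -122.5 113 2.3 0 0 255" --pt "55 -122.5 113 2.3 0 0 255" --pt "55 -122.5 113 2.3 0 0 255"

```text
time_s: 33.38
eef_pos: [0.5615, -0.0391, 0.0365]
eef_rot: [0.706, 0.024, 0.708, -0.023]
wrist_force: [-0.3, -0.2, 0.0]
opening: 0.292
```

>>> step_arm --pt "0 0 4 0 0 0 255" --pt "0 0 8 0 0 0 255" --pt "0 0 8 0 0 0 255" --pt "0 0 8 0 0 0 255"

```text
time_s: 33.88
eef_pos: [0.5704, -0.0399, 0.0376]
eef_rot: [0.706, 0.023, 0.707, -0.023]
wrist_force: [-5.7, 0.2, 0.3]
opening: 0.289
```

>>> step_arm --pt "0 0 4 0 0 0 255" --pt "0 0 4 0 0 0 255" --pt "0 0 4 0 0 0 255"

```text
time_s: 34.25
eef_pos: [0.5737, -0.0401, 0.0375]
eef_rot: [0.706, 0.023, 0.708, -0.023]
wrist_force: [-8.2, -0.1, 3.1]
opening: 0.29
```

>>> step_arm --pt "-15 0 -30 0 0 0 255" --pt "-50 0 -50 0 0 0 255" --pt "-60 0 -50 0 0 0 255" --pt "-60 0 -50 0 0 0 255"

```text
time_s: 34.75
eef_pos: [0.5271, -0.0375, 0.0989]
eef_rot: [0.708, 0.023, 0.705, -0.024]
wrist_force: [-0.1, -0.7, -1.7]
opening: 0.295
```

```bash
python3 - <<'E'
from h import *
st()
print("case",rel((*case(-.008,-.055),.1),R0(CA)))
E
```

```text
34.75 [ 0.5271 -0.0375  0.0989] 0.295 [-0.1 -0.7 -1.7]
case (array([  -1. , -320.2,  -51.2]), array([ 2.451e+01,  2.400e-01, -1.000e-02]))
```

Firm, so it takes the last case slot.

>>> step_arm --pt "0 -60 -5 9 0 0 255" --pt "0 -120 -15 18 0 0 255" --pt "0 -180 -26 24.5 0 0 255" --pt "0 -240 -38 24.5 0 0 255" --pt "0 -300 -48 24.5 0 0 255" --pt "0 -320 -51 24.5 0 0 255" --pt "0 -320 -51 24.5 0 0 255" --pt "50 -320 -51 24.5 0 0 255" --pt "78 -320 -51 24.5 0 0 255" --pt "84 -320 -51 24.5 0 0 255"

```text
time_s: 36.0
eef_pos: [0.4525, -0.3494, 0.011]
eef_rot: [0.684, 0.173, 0.687, -0.171]
wrist_force: [-1.4, 2.3, 4.7]
opening: 0.292
```

>>> step_arm --pt "0 0 0 0 0 0 255" --pt "0 0 0 0 0 0 145" --pt "0 0 0 0 0 0 145" --pt "0 0 0 0 0 0 145" --pt "-40 0 0 0 0 0 145" --pt "-100 0 0 0 0 0 145" --pt "-120 0 0 0 0 0 145" --pt "-120 0 0 0 0 0 145"

```text
time_s: 37.0
eef_pos: [0.4542, -0.3542, 0.1362]
eef_rot: [0.687, 0.172, 0.684, -0.174]
wrist_force: [-0.2, -0.5, -0.2]
opening: 0.43
```

```bash
python3 - <<'E'
from h import *
st()
p,d,W=shot("wrist","w6")
o0=np.array([.488,-.309])
ex=np.array([np.cos(CA),np.sin(CA)]);ey=np.array([-ex[1],ex[0]])
D=W[...,:2]-o0;E=np.stack([D@ex,D@ey],-1)*1000;h=W[...,2]
m=(abs(E[...,0])<68)&(abs(E[...,1])<88)&(h>.022)&(h<.06)
n,l,s,c=cv2.connectedComponentsWithStats(m.astype(np.uint8))
for k in range(1,n):
    if s[k,4]>200:print(s[k,4],cv2.minAreaRect(E[l==k].astype(np.float32)),np.percentile(h[l==k],[10,50,97]))
z=np.load("pics/scene0.npz");i=ctrl.camera_info("scene")
for nm,off in(("scene",.0007),("top",.002)):
    z=np.load(f"pics/{nm}0.npz");i=ctrl.camera_info(nm);W=cloud(z["d"],i,i["T"])
    D=W[...,:2]-o0;E=np.stack([D@ex,D@ey],-1)*1000;h=W[...,2]-off
    q=(E[...,0]>60)&(E[...,0]<125)&(abs(E[...,1])<90)&(h>.06)
    for a in range(60,220,30):
        k=q&(h*1000>a)&(h*1000<a+30)
        if k.sum()>20:print(nm,a,k.sum(),np.percentile(E[k][:,0],[2,50,98]).round(1))
E
```

```text
37.0 [ 0.4542 -0.3542  0.1362] 0.43 [-0.2 -0.5 -0.2]
2394 ((-4.477943420410156, -1.914900779724121), (26.938098907470703, 112.00023651123047), 89.79400634765625) [0.02609874 0.03261102 0.0343203 ]
2533 ((-4.749351501464844, 53.23615264892578), (27.566987991333008, 111.70782470703125), 89.35614776611328) [0.02536397 0.03251656 0.03428821]
2318 ((-2.4190139770507812, -55.455345153808594), (26.034934997558594, 112.6919174194336), 89.18607330322266) [0.02656473 0.03262384 0.03425846]
scene 60 352 [78.8 83.  86.6]
scene 90 372 [83.1 87.  90.8]
scene 120 385 [87.4 90.8 94.7]
scene 150 405 [91.  94.8 98.3]
scene 180 423 [ 95.2  99.2 106.2]
top 60 160 [80.5 83.4 86.4]
top 90 170 [83.9 87.5 90.7]
top 120 172 [88.4 91.6 94.3]
top 150 186 [92.4 95.4 98.1]
top 180 314 [ 96.5 100.8 109.3]
```

View pics/w6.png

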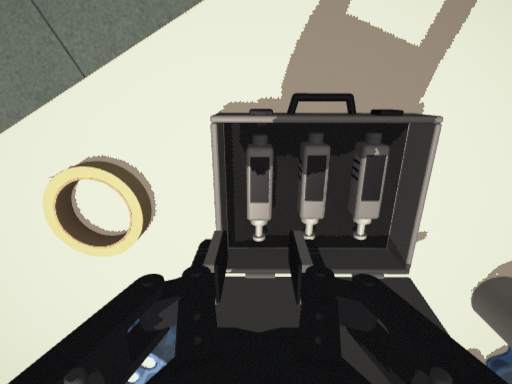

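Three probes lie flat side by side in the case at (260,185), (313,185) and (368,185). Now I move over behind the lid, which leans back at about 1.70 rad.

>>> step_arm --pt "-60 0 0 0 0 0 255" --pt "-120 20 15 0 0 0 255" --pt "-134 56 60 0 0 0 255" --pt "-134 56 115 0 0 0 255" --pt "-134 56 158 0 0 0 255" --pt "-134 56 158 0 0 0 255" --pt "-134 56 158 0 0 0 255" --pt "-90 56 158 0 0 0 255" --pt "-42 56 158 0 0 0 255" --pt "-42 56 158 0 0 0 255"

```text
time_s: 38.3
eef_pos: [0.6154, -0.376, 0.1708]
eef_rot: [0.682, 0.174, 0.689, -0.171]
wrist_force: [-0.8, 0.2, 0.4]
opening: 0.003
```

```bash
python3 - <<'E'
from h import *
st();o=ctrl.get_obs();print(o["q"].round(2))
r=o["eef_pos"][:2]-[.488,-.309];c,s=np.cos(CA),np.sin(CA);u=(r[0]*c+r[1]*s)*1000;v=(-r[0]*s+r[1]*c)*1000;z=o["eef_pos"][2]*1000;print(u,v,z)
rr=130
for t in[97,85,72,60,48,36,25,15,7,2,-1]:
    a=np.radians(t);P=np.array([78.5-rr*np.cos(a)+10*np.sin(a)+11,49+rr*np.sin(a)+10*np.cos(a)])
    print(t,"tx",round(z-P[1],1),"tz",round(P[0]-u,1))
E
```

```text
38.3 [ 0.6154 -0.376   0.1708] 0.003 [-0.8  0.2  0.4]
[-0.71  0.56  1.23 -0.    1.36 -1.79]
143.94311904682067 1.4557533710596107 170.79418309328622
97 tx -6.0 tz -28.7
85 tx -8.6 tz -55.8
72 tx -4.9 tz -85.1
60 tx 4.2 tz -110.8
48 tx 18.5 tz -134.0
36 tx 37.3 tz -153.7
25 tx 57.8 tz -168.0
15 tx 78.5 tz -177.4
7 tx 96.0 tz -182.3
2 tx 107.3 tz -184.0
-1 tx 114.1 tz -184.6
```

>>> step_arm --pt "0 0 -10 0 0 0 255" --pt "-2 0 -32 0 0 0 255" --pt "-5 0 -60 0 0 0 255" --pt "-2 0 -88 0 0 0 255" --pt "7 0 -114 0 0 0 255" --pt "7 0 -114 0 0 0 255"

```text
time_s: 39.05
eef_pos: [0.5181, -0.3244, 0.1717]
eef_rot: [0.687, 0.172, 0.685, -0.173]
wrist_force: [1.1, -0.4, 1.1]
opening: -0.001
```

```bash
python3 - <<'E'
from h import *
st();o=ctrl.get_obs()
r=o["eef_pos"][:2]-[.488,-.309];c,s=np.cos(CA),np.sin(CA);u=(r[0]*c+r[1]*s)*1000;z=o["eef_pos"][2]*1000;print(u,z)
rr=130
for t in[60,48,36,25,15,7,2,-1]:
    a=np.radians(t);P=np.array([78.5-rr*np.cos(a)+10*np.sin(a)+11,49+rr*np.sin(a)+10*np.cos(a)])
    print(t,"tx",round(z-P[1],1),"tz",round(P[0]-u,1))
p,d,W=shot("scene","s2");cv2.imwrite("pics/s2c.png",cv2.resize(p[50:200,230:410,::-1],(720,600),interpolation=cv2.INTER_CUBIC))
E
```

```text
39.05 [ 0.5181 -0.3244  0.1717] -0.001 [ 1.1 -0.4  1.1]
33.824985843182105 171.68535428501016
60 tx 5.1 tz -0.7
48 tx 19.4 tz -23.9
36 tx 38.2 tz -43.6
25 tx 58.7 tz -57.9
15 tx 79.4 tz -67.3
7 tx 96.9 tz -72.1
2 tx 108.2 tz -73.9
-1 tx 115.0 tz -74.5
```

View pics/s2c.png

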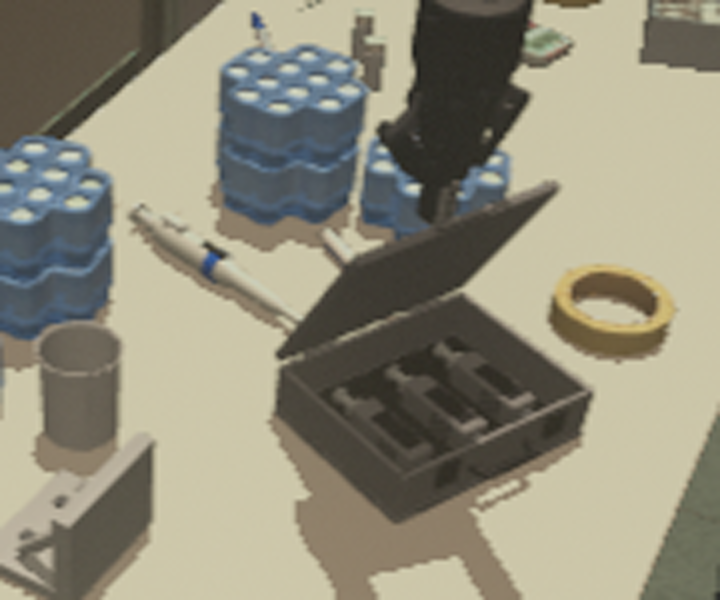

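The lid is coming over with the fingers on its outer face, and the probes are undisturbed. I continue the arc.

>>> step_arm --pt "10 0 -12 0 0 0 255" --pt "20 0 -24 0 0 0 255" --pt "38 0 -44 0 0 0 255" --pt "58 0 -58 0 0 0 255" --pt "79 0 -67 0 0 0 255" --pt "97 0 -72 0 0 0 255" --pt "108 0 -74 0 0 0 255" --pt "113 0 -75 0 0 0 255" --pt "114 0 -75 0 0 0 255"

```text
time_s: 40.22
eef_pos: [0.454, -0.2902, 0.0587]
eef_rot: [0.686, 0.172, 0.685, -0.173]
wrist_force: [-9.9, 8.7, 32.5]
opening: -0.0
```

```bash
python3 - <<'E'
from h import *
st()
E
```

```text
40.23 [ 0.454  -0.2902  0.0587] -0.0 [-9.9  8.7 32.5]
```

>>> step_arm --pt "-40 0 0 0 0 0 255" --pt "-100 0 0 0 0 0 200" --pt "-150 0 0 0 0 0 120" --pt "-150 0 0 0 0 0 75" --pt "-150 0 0 0 0 0 75"

```text
time_s: 40.85
eef_pos: [0.4527, -0.2891, 0.2051]
eef_rot: [0.686, 0.173, 0.685, -0.173]
wrist_force: [-0.5, -0.1, -0.9]
opening: 0.706
```

```bash
python3 - <<'E'
from h import *
st();p,d,W=shot("wrist")
D=W[...,:2]-[.488,-.309];ex=np.array([np.cos(CA),np.sin(CA)]);ey=np.array([-ex[1],ex[0]]);E=np.stack([D@ex,D@ey],-1)*1000
for a in(-65,-40,0,40,65):
    k=(abs(E[...,0]-a)<10)&(abs(E[...,1])<80);print(a,k.sum(),np.nanmedian(W[...,2][k]).round(4))
b=p.max(2);k=(abs(E[...,0])<50)&(abs(E[...,1])<60)&(p.min(2)>120);print("label px",k.sum(),cv2.minAreaRect(E[k].astype(np.float32)) if k.sum()>5 else 0)
a=np.radians(15.4);print(rel((.468,.385,.20),R0(a)))
p,d,W=shot("top");W[...,2]-=.002
E
```

```text
40.85 [ 0.4527 -0.2891  0.2051] 0.706 [-0.5 -0.1 -0.9]
-65 10588 0.2868
-40 11973 0.2647
0 2171 0.0603
40 1503 0.06
65 1399 0.0601
label px 3799 ((-3.961883544921875, -7.588764190673828), (92.07786560058594, 104.79537200927734), 0.012973364442586899)
(array([   4.6,  600.7, -305.2]), array([-43.68,  -0.07,  -0.05]))
```

The lid reads 60 mm at all visible points, so it is shut. On to the scanner.

>>> step_arm --pt "0 55 -28 -9 0 0 75" --pt "0 110 -56 -18 0 0 75" --pt "0 165 -84 -27 0 0 75" --pt "0 220 -112 -36 0 0 75" --pt "0 275 -140 -43.7 0 0 75" --pt "0 330 -168 -43.7 0 0 75" --pt "0 385 -196 -43.7 0 0 75" --pt "0 440 -224 -43.7 0 0 75" --pt "0 495 -252 -43.7 0 0 75" --pt "3 550 -280 -43.7 0 0 75"

```text
time_s: 42.2
eef_pos: [0.4657, 0.33, 0.2003]
eef_rot: [0.7, -0.095, 0.701, 0.095]
wrist_force: [1.1, 0.5, 0.2]
opening: 0.705
```

>>> step_arm --pt "0 50 0 0 0 0 75" --pt "0 53 15 0 0 0 75" --pt "0 53 15 0 0 0 75"

```text
time_s: 42.58
eef_pos: [0.4662, 0.3834, 0.1998]
eef_rot: [0.7, -0.096, 0.702, 0.095]
wrist_force: [0.1, -0.5, 0.3]
opening: 0.71
```

```bash
python3 - <<'E'
from h import *
st();p,d,W=shot("wrist","w7")
h=W[...,2]
m=(h>.046)&(h<.085)&(W[...,0]>.38)&(W[...,0]<.6)&(W[...,1]>.31)&(W[...,1]<.47)
for c in comps(W,m,500):print(c[0],c[1],c[3],np.percentile(c[4][:,2],[10,50,97]))
m=(h>.052)&(h<.0615)&(W[...,0]>.38)&(W[...,0]<.6)&(W[...,1]>.31)&(W[...,1]<.47)
for c in comps(W,m,500):print(c[0],c[1],c[3],np.percentile(c[4][:,2],[10,50,97]))
a=np.radians(15.4);print(rel((.4685,.385,.20),R0(a)))
m=(h<.046)&(h>.02)&(W[...,0]>.38)&(W[...,0]<.6)&(W[...,1]>.31)&(W[...,1]<.47)
for c in comps(W,m,150):print("cradle",c[0],c[1],c[3],np.percentile(c[4][:,2],[10,50,97]))
E
```

```text
42.58 [0.4662 0.3834 0.1998] 0.71 [ 0.1 -0.5  0.3]
3865 [261.27192755 184.48745149] ((477.3464050292969, 390.74346923828125), (140.3341827392578, 43.8210563659668), 13.117913246154785) [0.0568555  0.0590272  0.07436343]
2847 [261.92623815 169.68739024] ((458.69573974609375, 387.9209899902344), (102.82046508789062, 41.841304779052734), 11.420859336853027) [0.05659925 0.05866684 0.06069945]
(array([0.1, 1.5, 2.9]), array([ 0.03, -0.17,  0.05]))
```

View pics/w7.png

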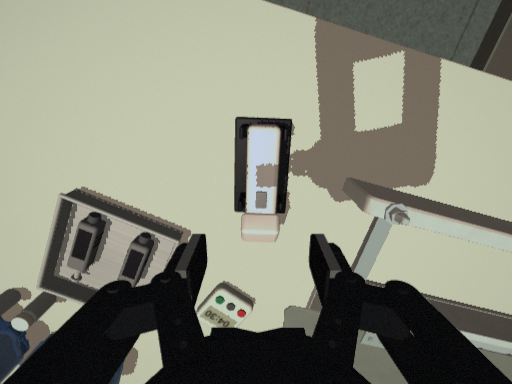

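```bash
python3 - <<'E'
from h import *
for n,off in(("wrist",0),("scene",.0007),("top",.002)):
    p,d,W=shot(n);h=W[...,2]-off
    b=(W[...,0]>.38)&(W[...,0]<.6)&(W[...,1]>.31)&(W[...,1]<.47)
    for nm,m in(("handle",b&(h>.054)&(h<.062)&(p.min(2)>110)),("all",b&(h>.05)&(h<.085)&(p.min(2)>80))):
        Q=W[m][:,:2]
        if len(Q)<20:continue
        c=Q.mean(0);e=np.linalg.svd(Q-c,full_matrices=False)[2][0];e*=np.sign(e[0]);s=(Q-c)@e;f=np.array([-e[1],e[0]]);t=(Q-c)@f
        print(n,nm,len(Q),"yaw",np.degrees(np.arctan2(e[1],e[0])).round(1),"ends",np.round(c+e*np.percentile(s,1),4),np.round(c+e*np.percentile(s,99),4),"w",np.percentile(t,[2,98]).round(4),"mid",(c+f*np.percentile(t,[2,98]).mean()).round(4))
E
```

```text
wrist handle 2740 yaw 13.0 ends [0.4107 0.3745] [0.5414 0.4046] w [-0.0163  0.0169] mid [0.4584 0.3858]
wrist all 3809 yaw 13.3 ends [0.4104 0.3746] [0.5417 0.4056] w [-0.018   0.0179] mid [0.4725 0.3892]
scene handle 952 yaw 14.7 ends [0.4118 0.3742] [0.539  0.4077] w [-0.0172  0.0166] mid [0.4654 0.388 ]
scene all 1368 yaw 15.4 ends [0.4104 0.3744] [0.5415 0.4107] w [-0.0189  0.0167] mid [0.4761 0.3914]
top handle 162 yaw 13.2 ends [0.412  0.3732] [0.5429 0.4038] w [-0.0163  0.0166] mid [0.4658 0.3859]
top all 349 yaw 13.3 ends [0.4115 0.373 ] [0.5436 0.4041] w [-0.0191  0.0195] mid [0.4812 0.3896]
```

```bash
python3 - <<'E'
from h import *
st();print(rel((.4677,.3878,.028),R0(np.radians(13.3))))
E
```

```text
42.77 [0.4665 0.3822 0.2011] 0.706 [-0.2 -0.2  0.2]
(array([173.1,   5.1,   2.9]), array([ 2.05, -0.08,  0.02]))
```

>>> step_arm --pt "0 4.5 3 2 0 0 75" --pt "60 4.5 3 2 0 0 75" --pt "110 4.5 3 2 0 0 75" --pt "150 4.5 3 2 0 0 75" --pt "168 4.5 3 2 0 0 75" --pt "173 4.5 3 2 0 0 75" --pt "173 4.5 3 2 0 0 75" --pt "173 4.5 3 2 0 0 75"

```text
time_s: 43.78
eef_pos: [0.4698, 0.389, 0.0307]
eef_rot: [0.703, -0.082, 0.701, 0.083]
wrist_force: [1.0, -0.6, 0.6]
opening: 0.71
```

>>> step_arm --pt "0 0 0 0 0 0 255" --pt "0 0 0 0 0 0 255" --pt "0 0 0 0 0 0 255" --pt "0 0 0 0 0 0 255" --pt "0 0 0 0 0 0 255"

```text
time_s: 44.4
eef_pos: [0.4693, 0.3889, 0.0301]
eef_rot: [0.703, -0.082, 0.702, 0.083]
wrist_force: [-0.7, 0.4, 6.3]
opening: 0.41
```

```bash
python3 - <<'E'
from h import *
st();o=ctrl.get_obs();print(o["eef_rot"],o["torque"])
E
```

```text
44.4 [0.4693 0.3889 0.0301] 0.41 [-0.7  0.4  6.3]
[ 0.70290147 -0.08238609  0.70161445  0.08294105] [-0.1069088   0.0820752   0.08001203]
```

>>> step_arm --pt "-15 0 0 0 0 0 255" --pt "-40 0 0 0 0 0 255" --pt "-80 0 0 0 0 0 255" --pt "-120 0 0 0 0 0 255" --pt "-120 0 0 0 0 0 255"

```text
time_s: 45.02
eef_pos: [0.4707, 0.3896, 0.1534]
eef_rot: [0.705, -0.082, 0.7, 0.084]
wrist_force: [-0.0, -0.1, -1.5]
opening: 0.412
```

```bash
python3 - <<'E'
from h import *
st();p,d,W=shot("scene","s3");p,d,W=shot("wrist","w8")
G=np.array([.4693,.3889,.0301])
# scanner origin in tool: shift from TCP
off=np.array([.4677,.3878])-G[:2];R=R0(np.radians(13.3));t=R.T@np.array([*off,.044-.0301]);print("origin in tool",t)
c=np.array([np.cos(CA),np.sin(CA),0]);L=np.array([.488,-.309,.06]);O=L-c*(.074+.062)+[0,0,.062+.005]
P=O-R0(CA)@t;print("O",O,"TCP",P,rel(P,R0(CA)))
h=W[...,2];m=(p.min(2)>100)&(h>.1)
for q in comps(W,m,300):print(q[0],q[1],q[2],q[3])
E
```

```text
45.02 [0.4707 0.3896 0.1534] 0.412 [-0.  -0.1 -1.5]
origin in tool [-0.0139     -0.00070242 -0.00181014]
O [ 0.36825508 -0.244524    0.127     ] TCP [ 0.37018188 -0.24476371  0.1131    ] (array([  35.8, -592.9, -242.2]), array([ 4.172e+01, -0.000e+00,  1.000e-02]))
11518 [256.81837125 234.86933495] [0.44656258 0.38357329 0.17930249] ((457.86065673828125, 385.7154541015625), (99.7670669555664, 36.005714416503906), 13.673354148864746)
```

View pics/w8.png

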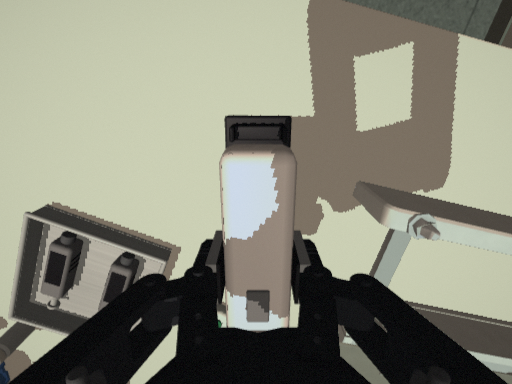

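The scanner is held straight at (257,235), with the empty cradle behind it at (258,125). Now I carry it to the label.

>>> step_arm --pt "0 -50 -20 8 0 0 255" --pt "0 -105 -42 17 0 0 255" --pt "0 -160 -65 26 0 0 255" --pt "0 -215 -88 35 0 0 255" --pt "0 -270 -110 41.7 0 0 255" --pt "0 -325 -133 41.7 0 0 255" --pt "0 -380 -155 41.7 0 0 255" --pt "0 -435 -178 41.7 0 0 255" --pt "0 -490 -200 41.7 0 0 255" --pt "0 -540 -221 41.7 0 0 255"

```text
time_s: 46.38
eef_pos: [0.3772, -0.1893, 0.1473]
eef_rot: [0.685, 0.174, 0.686, -0.172]
wrist_force: [0.8, 0.3, -3.5]
opening: 0.412
```

```bash
python3 - <<'E'
from h import *
st();print(rel((.3702,-.2448,.1131),R0(CA)))
E
```

```text
46.38 [ 0.3772 -0.1893  0.1473] 0.412 [ 0.8  0.3 -3.5]
(array([ 34.1, -52.2,  20.3]), array([-0.02, -0.16, -0.05]))
```

>>> step_arm --pt "5 -40 15 0 0 0 255" --pt "20 -53 20 0 0 0 255" --pt "36 -53 20 0 0 0 255" --pt "36 -53 20 0 0 0 255" --pt "36 -53 20 0 0 0 255"

```text
time_s: 47.0
eef_pos: [0.3711, -0.2438, 0.1124]
eef_rot: [0.685, 0.173, 0.686, -0.172]
wrist_force: [-0.6, -0.2, -1.8]
opening: 0.41
```

```bash
python3 - <<'E'
from h import *
st();print(rel((.3702,-.2448,.1131),R0(CA)))
p,d,W=shot("scene");cv2.imwrite("pics/s4c.png",cv2.resize(p[60:210,250:430,::-1],(720,600),interpolation=cv2.INTER_CUBIC))
D=W[...,:2]-[.488,-.309];ex=np.array([np.cos(CA),np.sin(CA)]);ey=np.array([-ex[1],ex[0]]);E=np.stack([D@ex,D@ey],-1)*1000;h=W[...,2]-.0007
k=(abs(E[...,0])<75)&(abs(E[...,1])<60)&(h>.05)&(h<.068);w=k&(p.min(2)>110)
print(k.sum(),w.sum(),cv2.minAreaRect(E[w].astype(np.float32)) if w.sum()>5 else 0)
k=(h>.085)&(h<.16)&(p.min(2)>95)&(E[...,0]>-190)&(E[...,0]<0)&(abs(E[...,1])<40)
Q=np.c_[E[k],h[k]*1000];print("scanner pts",len(Q),np.percentile(Q,[2,50,98],axis=0).round())
E
```

```text
47.0 [ 0.3711 -0.2438  0.1124] 0.41 [-0.6 -0.2 -1.8]
(array([-0.7, -1.3, -0.3]), array([ 0.04, -0.08, -0.03]))
1055 978 ((0.17024993896484375, 0.1094512939453125), (119.55732727050781, 149.15966796875), 89.95149230957031)
scanner pts 235 [[-189.  -21.  130.]
 [-157.    7.  140.]
 [ -61.   22.  154.]]
```

View pics/s4c.png

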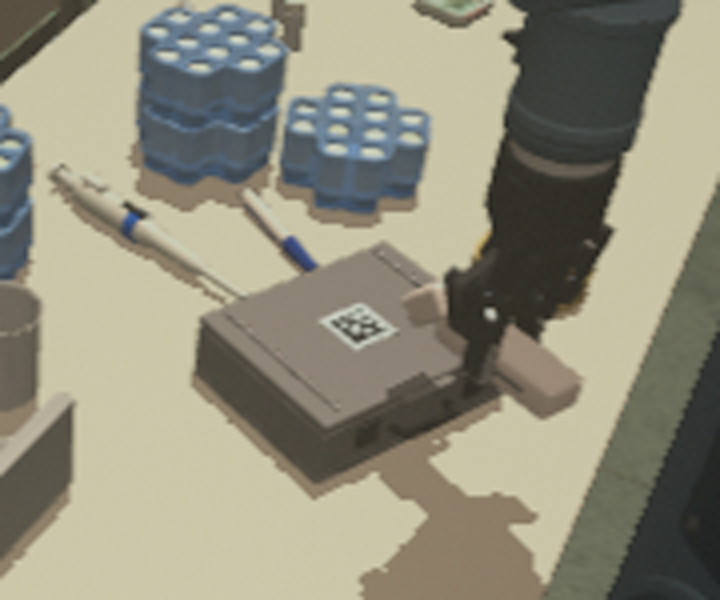

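```bash
python3 - <<'E'
from h import *
ex=np.array([np.cos(CA),np.sin(CA)]);ey=np.array([-ex[1],ex[0]])
for n,off in(("scene",.0007),("top",.002),("wrist",0)):
    p,d,W=shot(n);D=W[...,:2]-[.488,-.309];E=np.stack([D@ex,D@ey],-1)*1000;h=(W[...,2]-off)*1000
    k=(E[...,0]<-80)&(E[...,0]>-215)&(abs(E[...,1])<40)&(h>105)&(h<175)&(p.min(2)>90)
    Q=np.c_[E[k],h[k]]
    for a in range(-210,-80,20):
        q=Q[(Q[:,0]>=a)&(Q[:,0]<a+20)]
        if len(q)>8:print(n,a,len(q),"v",np.percentile(q[:,1],[3,97]).round(),"h",np.percentile(q[:,2],[10,60,95]).round())
    k=(abs(E[...,0])<45)&(abs(E[...,1])<45)&(h>52)&(h<68);g=p.min(2).astype(int);
    if k.sum()>50:
        w=k&(g>np.median(g[k])+35);print(" label",w.sum(),np.median(g[k]),cv2.minAreaRect(E[w].astype(np.float32)) if w.sum()>8 else 0)
E
```

```text
scene -210 38 v [-13.  18.] h [119. 136. 140.]
scene -190 79 v [-14.  19.] h [133. 140. 142.]
scene -170 73 v [-14.  19.] h [136. 140. 142.]
scene -150 50 v [-24.  20.] h [138. 141. 146.]
scene -90 18 v [16. 24.] h [140. 151. 156.]
 label 71 118.0 ((2.8867664337158203, 0.8523216247558594), (44.4621467590332, 45.081241607666016), 3.4888296127319336)
top -110 20 v [10. 19.] h [134. 140. 145.]
top -90 18 v [ 7. 21.] h [144. 153. 159.]
 label 8 119.0 0
wrist -210 834 v [-14.  16.] h [137. 141. 142.]
wrist -190 3212 v [-16.  17.] h [140. 142. 143.]
wrist -170 2717 v [-15.  17.] h [141. 142. 143.]
wrist -150 2337 v [-15.  17.] h [141. 142. 143.]
wrist -130 2076 v [-16.  17.] h [141. 142. 144.]
wrist -110 1222 v [-16.  17.] h [140. 142. 144.]
 label 0 121.0 0
```

The scanner is level, and its beam should land within about 3 mm of the label centre. I nudge it 2 mm forward and hold.

>>> step_arm --pt "0 0 2 0 0 0 255" --pt "0 0 2 0 0 0 255" --pt "0 0 2 0 0 0 255" --pt "0 0 2 0 0 0 255" --pt "0 0 2 0 0 0 255" --pt "0 0 2 0 0 0 255" --pt "0 0 2 0 0 0 255" --pt "0 0 2 0 0 0 255" --pt "0 0 2 0 0 0 255" --pt "0 0 2 0 0 0 255"

```text
time_s: 48.45
eef_pos: [0.3731, -0.2453, 0.1128]
eef_rot: [0.686, 0.173, 0.686, -0.173]
wrist_force: [0.2, 0.2, -1.4]
opening: 0.413
```

>>> step_arm --pt "0 0 0 0 0 0 255" --pt "0 0 0 0 0 0 255" --pt "0 0 0 0 0 0 255" --pt "0 0 0 0 0 0 255" --pt "0 0 0 0 0 0 255" --pt "0 0 0 0 0 0 255" --pt "0 0 0 0 0 0 255" --pt "0 0 0 0 0 0 255"

```text
time_s: 49.45
eef_pos: [0.3731, -0.2453, 0.1128]
eef_rot: [0.686, 0.173, 0.686, -0.173]
wrist_force: [-0.3, -0.2, -2.8]
opening: 0.412
```

```bash
python3 - <<'E'
from h import *
st();print(rel((.4693,.3889,.145),R0(np.radians(13.3))))
E
```

```text
49.45 [ 0.3731 -0.2453  0.1128] 0.412 [-0.3 -0.2 -2.8]
(array([ -32.2,  604.1, -215.9]), array([-41.58,   0.  ,  -0.  ]))
```

>>> step_arm --pt "-32 40 -14 -5 0 0 255" --pt "-32 95 -34 -13 0 0 255" --pt "-32 150 -54 -22 0 0 255" --pt "-32 205 -73 -31 0 0 255" --pt "-32 260 -93 -41.6 0 0 255" --pt "-32 315 -113 -41.6 0 0 255" --pt "-32 370 -132 -41.6 0 0 255" --pt "-32 425 -152 -41.6 0 0 255" --pt "-32 480 -172 -41.6 0 0 255" --pt "-32 535 -191 -41.6 0 0 255"

```text
time_s: 50.7
eef_pos: [0.4584, 0.3184, 0.1448]
eef_rot: [0.702, -0.082, 0.702, 0.082]
wrist_force: [-0.2, -0.2, -1.8]
opening: 0.408
```

```bash
python3 - <<'E'
from h import *
st();print(rel((.4693,.3889,.145),R0(np.radians(13.3))))
E
```

```text
50.7 [0.4584 0.3184 0.1448] 0.408 [-0.2 -0.2 -1.8]
(array([-0.2, 66.1, 26.9]), array([0.04, 0.01, 0.01]))
```

>>> step_arm --pt "0 50 20 0 0 0 255" --pt "0 66 27 0 0 0 255" --pt "0 66 27 0 0 0 255" --pt "0 66 27 0 0 0 255"

```text
time_s: 51.2
eef_pos: [0.4693, 0.3853, 0.1444]
eef_rot: [0.702, -0.082, 0.703, 0.081]
wrist_force: [0.5, -0.3, -1.1]
opening: 0.412
```

```bash
python3 - <<'E'
from h import *
st();o=ctrl.get_obs();print(o["eef_rot"])
for _ in range(3):print(rel((.4693,.3889,.0301),R0(np.radians(13.3))));ctrl.camera("top")
p,d,W=shot("wrist");e=np.array([np.cos(np.radians(13.3)),np.sin(np.radians(13.3))]);f=np.array([-e[1],e[0]])
D=W[...,:2]-[.4677,.3878];u=D@e*1000;v=D@f*1000;h=W[...,2]*1000
k=(abs(v)<30)&(abs(u)<90)&(h>145)&(h<180)&(p.min(2)>90)
for a in range(-70,60,20):
    q=k&(u>=a)&(u<a+20)
    if q.sum()>20:print(a,q.sum(),np.percentile(v[q],[3,97]).round(1),np.percentile(h[q],[10,50,90]).round(1))
print("rear",np.percentile(u[k],.5))
E
```

```text
51.2 [0.4693 0.3853 0.1444] 0.412 [ 0.5 -0.3 -1.1]
[ 0.7019868  -0.08205196  0.70275308  0.0813641 ]
(array([114.3,   3.6,   1. ]), array([-0.03, -0.07,  0.05]))
(array([114.5,   3.7,   0.8]), array([-0.06, -0.05,  0.04]))
(array([114.6,   3.6,   0.7]), array([-0.07, -0.03,  0.03]))
-70 1780 [-18.6  12.5] [170.3 172.9 174.1]
-50 2996 [-19.  13.] [172.2 173.5 174.4]
-30 2584 [-18.8  12.9] [172.3 173.5 174.4]
-10 2150 [-18.1  12.8] [172.4 173.5 174.3]
10 1629 [-19.4  13.2] [172.  173.6 175.3]
30 665 [-19.7  13.6] [171.7 173.4 174.4]
rear -59.75359230183911
```

>>> step_arm --pt "0 3.5 1 0 0 0 255" --pt "40 3.5 1 0 0 0 255" --pt "75 3.5 1 0 0 0 255" --pt "95 3.5 1 0 0 0 255" --pt "104 3.5 1 0 0 0 255" --pt "110 3.5 1 0 0 0 255" --pt "113 3.5 1 0 0 0 255" --pt "113 3.5 1 0 0 0 255"

```text
time_s: 52.4
eef_pos: [0.4701, 0.3906, 0.0324]
eef_rot: [0.703, -0.082, 0.702, 0.082]
wrist_force: [-0.2, -0.1, -2.9]
opening: 0.411
```

```bash
python3 - <<'E'
from h import *
st();print(rel((.4693,.3889,.0301),R0(np.radians(13.3))))
E
```

```text
52.4 [0.4701 0.3906 0.0324] 0.411 [-0.2 -0.1 -2.9]
(array([ 2.3, -1.5, -1.2]), array([ 0.02,  0.06, -0.02]))
```

>>> step_arm --pt "1 -1 -1 0 0 0 255" --pt "1 -1 -1 0 0 0 255" --pt "1 -1 -1 0 0 0 110" --pt "1 -1 -1 0 0 0 75" --pt "1 -1 -1 0 0 0 75" --pt "-40 -1 -1 0 0 0 75" --pt "-90 -1 -1 0 0 0 75" --pt "-150 -1 -1 0 0 0 75" --pt "-170 -1 -1 0 0 0 75" --pt "-170 -1 -1 0 0 0 75"

```text
time_s: 53.65
eef_pos: [0.4698, 0.3897, 0.2035]
eef_rot: [0.704, -0.082, 0.701, 0.082]
wrist_force: [-0.1, -0.3, -0.3]
opening: 0.707
```

```bash
python3 - <<'E'
from h import *
st()
for n,off in(("wrist",0),("scene",.0007),("top",.002)):
    p,d,W=shot(n,"f_"+n);h=W[...,2]-off
    b=(W[...,0]>.38)&(W[...,0]<.6)&(W[...,1]>.31)&(W[...,1]<.47)
    for nm,m in(("handle",b&(h>.054)&(h<.062)&(p.min(2)>110)),("all",b&(h>.05)&(h<.085)&(p.min(2)>80))):
        Q=W[m][:,:2]
        if len(Q)<20:continue
        c=Q.mean(0);e=np.linalg.svd(Q-c,full_matrices=False)[2][0];e*=np.sign(e[0]);s=(Q-c)@e
        print(n,nm,len(Q),"yaw",np.degrees(np.arctan2(e[1],e[0])).round(1),"ends",np.round(c+e*np.percentile(s,1),4),np.round(c+e*np.percentile(s,99),4),"h",np.percentile(h[m],[5,50,95]).round(4))
    D=W[...,:2]-[.6485,.2165];ex=np.array([np.cos(TA),np.sin(TA)]);ey=np.array([-ex[1],ex[0]]);E=np.stack([D@ex,D@ey],-1)*1000
    D=W[...,:2]-[.488,-.309];ex=np.array([np.cos(CA),np.sin(CA)]);ey=np.array([-ex[1],ex[0]]);C=np.stack([D@ex,D@ey],-1)*1000
    for a in(-60,0,60):
        k=(abs(C[...,0]-a)<12)&(abs(C[...,1])<85)
        if k.sum()>20:print(" lid",a,np.nanmedian(h[k]).round(4))
    k=(abs(E[...,0])<68)&(abs(E[...,1])<68)&(h>.014)&(h<.05);print(" tray px",k.sum(),np.percentile(h[k],95).round(3) if k.any() else 0)
E
```

```text
53.65 [0.4698 0.3897 0.2035] 0.707 [-0.1 -0.3 -0.3]
wrist handle 2748 yaw 12.8 ends [0.4105 0.3751] [0.5419 0.405 ] h [0.0562 0.0587 0.0606]
wrist all 3798 yaw 13.2 ends [0.4105 0.3752] [0.5401 0.4056] h [0.0557 0.0591 0.0736]
 tray px 2425 0.031
scene handle 935 yaw 15.5 ends [0.4121 0.3745] [0.5379 0.4093] h [0.0546 0.0568 0.0599]
scene all 1295 yaw 16.9 ends [0.4104 0.374 ] [0.5405 0.4135] h [0.0523 0.0569 0.0701]
 tray px 0 0
top handle 164 yaw 13.0 ends [0.412  0.3731] [0.5425 0.4032] h [0.0546 0.0574 0.0614]
top all 357 yaw 13.2 ends [0.4117 0.3738] [0.5427 0.4045] h [0.0517 0.0583 0.0733]
 lid -60 0.0577
 lid 0 0.0583
 lid 60 0.0576
 tray px 425 0.032
```

View pics/f_scene.png

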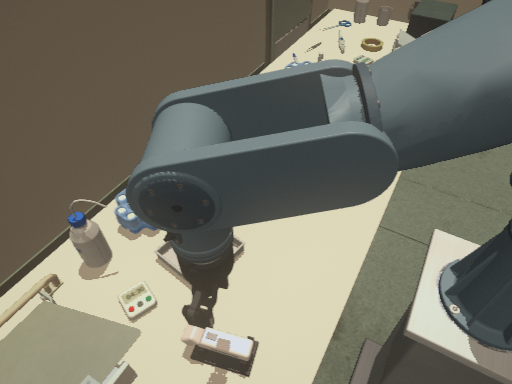

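The scanner is back in its cradle at (220,342), in its original pose to about 1 mm. The lid is shut, both soft probes are in the tray, and the robot is clear.

```bash
python3 -c "
from bench import ctrl
print(ctrl.hand_in())"
```

```text
the job is handed in; nothing more can be done
None
```

The job is done and handed in at about 54 s of robot time, with no verdict reported. I pressed all five probes against the angle plate. Three were firm (about 7–8 N at 6 mm) and lie flat side by side in the case. Two were soft (about 2–3 N) and lie flat in the tray. I then shut the lid, held the scanner on the label for about 2 s, and put it back in its cradle.

**Last checks**
- **Lid:** it measured level and shut: 60 mm high in the wrist view, 58 mm in the top view.
- **Scanner:** its pose matches the start to about 1 mm in the wrist and top views. The scene view was partly blocked by the arm and gave a yaw 1 to 1.5° higher than before.
- **Tray and arm:** the probes are still flat in the tray and the arm is clear of everything.

**Not confirmed:** nothing reports whether the scanner read the label. By measurement, the beam fell within about 3 mm of its centre. I did not measure the vials, beaker or timer at the end, but none of my moves went near them.

**Other notes:** the first probe met the case floor early, with about 31 N on the wrist. I released the later ones higher, and it still lies flat. I saw no grip slip and no knocked probe.

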